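# Fit the crank on the bending tester and set its dial

### The job

Pick up the crank with the cross-shaped hole, index it to the cross-splined shaft on the tester's sloping console and push it fully home. Then turn the shaft until the pointer on the dial's far rim is in line with the fixed mark, and let go, leaving the crank on the shaft and everything else on the bench where it stands.

Things in the scene. Friction and masses are not known exactly. Their poses are not given: they have to be found in the camera images.
- crank: Loose steel crank, 0.32 kg, lying hub-down. Hub: block 32 x 32 mm, 45 mm tall, with a cross-shaped hole right through, alike every quarter turn. Origin: centre of the hub's underside; z up along the hole; x along the arm (14 mm wide, 8 to 18 mm above the underside, ending in a knob 90 mm from the hole's axis). Centre of mass near the hub. Pinch the hub's upper half on the faces either side of the arm.
- hub_top (a point): Centre of the crank hub's top, 45 mm above its underside. The hole: two crossed slots, each 8.2 mm wide and 25 mm long, along the crank's x and y.
- knob (a point): In the crank's round black knob, 18 mm across, parallel to the hole; this point is 90 mm from the hole's axis and 45 mm above the underside; the knob reaches from 18 to 62 mm. Pinch it to swing the crank.
- plain_lever: Look-alike that does not fit, to be left where it lies (pushed 30 mm at most): round hub 34 mm across, 34 mm tall, round 16 mm hole, arm end 72 mm from its axis, no knob. Origin: centre of the hub's underside; x along its arm. It and the crank lie in either of two places.
- console: Fixed frame of the shaft on the tester's sloping console. Origin: on the shaft axis at the top of its 36 mm wide collar, where the crank's underside rests when fully home, about 110 mm above the bench. z along the shaft, outward, 32 degrees off vertical, leaning to the robot; x up the slope, away from the robot. The console's flat surface is 18 mm below the origin; the dial's, 9 mm.
- tester: The tester: fixed white housing on a black base 270 x 230 mm; origin under it; its sloping console, 200 mm wide, faces the robot (-x); top rear edge 160 mm above the bench. It stands anywhere within some 10 cm, turned up to 0.25 rad.
- rib_top (a point): On the shaft axis, 21 mm above the collar: top of the four ribs, a cross 22 mm over the tips, each 6 mm thick, the last 3 mm narrowed by 2 mm. In the hole they have 1.1 mm side play, about 0.1 rad of turning play.
- shaft_tip (a point): Coned tip of the shaft's round centre pin (9.2 mm across), on the axis, 31 mm above the collar and 10 mm above the ribs: the pin centres the hub before the ribs meet it.
- mark (a point): Top near edge of the fixed mark: a dark upright fin, 4 mm wide, 64 to 78 mm from the shaft axis along the console's +x, just beyond the dial's far rim.
- spindle (a joint): Angle of dial and shaft, rad, about the console's z (+ anticlockwise seen from above), -1.9 to 1.9, starts 0.7 to 1.4. It is the angle of the dark pointer on the rim of the 112 mm dial from the console's +x: 0 is in line with the mark. Stiff (0.25 N m), stays put. The ribs stand at this angle plus an offset of up to 0.5 rad either way, new each run: feel (press 5 N, rotate until it drops) or look.
- weight_a: Bystander: small steel cylinder weight, 24 mm across, 30 mm tall; origin at the centre of its underside. Leave it where it stands (it may be pushed no more than 30 mm).
- weight_b: Bystander: steel cylinder weight, 32 mm across, 36 mm tall; origin at the centre of its underside. Leave it where it stands (it may be pushed no more than 30 mm).
- jar: Bystander: closed glass jar, 64 mm across, 80 mm tall; origin at the centre of its underside. Leave it where it stands (it may be pushed no more than 30 mm).
- bottle: Bystander: white bottle, 60 mm across, 130 mm tall; origin at the centre of its underside. Leave it where it stands (it may be pushed no more than 30 mm).
- wrench: Bystander: steel wrench lying on the bench; origin at the centre of its underside. Leave it where it stands (it may be pushed no more than 30 mm).
There are look-alikes about, which are no part of the job. Leave any brown or green look-alike of the crank alone.

How it is judged (in metres and radians):
On the way:
1. the crank is fully home on the splined shaft (distance between crank and console below 0.004 m and angle between the z axis of crank and the z axis of console, either way round below 0.09 rad), for 0.2 s.
At the end, for the whole second after the job is handed in: The crank sits fully home on the shaft (its underside's centre within 4 mm of the collar's, its hole within 0.09 rad of the shaft's direction), at rest, and the dial's pointer is within 0.09 rad of the fixed mark (all of step 1 and value of joint spindle between -0.09 and 0.09 rad and linear speed of crank below 0.02 m/s); the robot touches nothing.
It fails at once if the plain lever is pushed more than 30 mm (distance of plain_lever from where it was at the start of the episode above 0.03 m).
It fails at once if a bystander (weight, jar, bottle, or wrench) is pushed more than 30 mm (distance of any of weight_a, weight_b, jar, bottle, wrench from where it was at the start of the episode above 0.03 m).
It also fails if it takes over 61 s, if anything falls off the work surface, if the arm or the gripper's body presses on something with over 40 N, if the wrist force passes 120 N, or if a joint passes its speed limit or range.

### The arm

A 6-joint arm with a two-finger parallel gripper is mounted at the origin on the work surface. World frame = base frame: x ahead of the robot, y to its left, z up, the work surface at z = 0. Lengths are in mm, angles in rad, forces in N, time in s.
With the tool pointing down it reaches from about 400 to 925 mm from the base axis. Payload 12.5 kg.
Tool frame: the origin (TCP) lies between the finger pads; the fingertips stand 25 mm ahead of it and the grasp point (between the pads) lies 6 mm ahead of it; z points along the fingers, y is the line along which they close (so a half turn about z gives the same grasp; the last joint's range is limited). The gripper opens to 95 mm and grips with 3 to 60 N. Pads are 20 mm wide; open, the fingers measure 119 mm over their backs; the gripper's body (75 mm by 180 mm) begins 59 mm behind the grasp point.
Start: joints at [1.019, 0.491, 1.559, -0, 1.092, -0.106], TCP at [269.473, 563.94, 239.661] pointing down, gripper open.
Joint ranges: [-3.1, 3.1], [-0.84, 2.19], [0.05, 2.79], [-1.13, 4.28], [0.06, 2.93], [-2.69, 2.69]. Speed limits (rad/s): [2.22, 2.22, 2.79, 3.14, 3.14, 3.14].

### API

Orientations are given as [roll, pitch, yaw] about the fixed x, y, z axes, in that order (R = Rz(yaw) Ry(pitch) Rx(roll)).
In Python, from cell import state, read_camera, job_done, cut_out gives the robot as it stands. The module is installed in compiled form; this text tells all that it offers.
- The arm moves only by the tool jog_arm, never from a script. Its argument "motion" is a list of rows, each a list of 2 entries, a list of its own where there are three numbers: the shift along the tool's x, y, z in mm, then the turn about the tool's z in rad. A call has 1 to 5 rows; each row is the pose to reach, as a shift and turn from the pose commanded when the call began, along the tool's axes at that moment; what a row does not reach only later rows make up. A row lasts 1/10 s, in which the tool goes at most 50 mm and 8.59 degrees, less where a joint would pass 70% of its speed; a pose out of reach is approached as far as the arm can. A call with a gripper value outside its range is refused whole. "grip" is the closure, from 0 (fully open) to 1 (shut), set as the call begins (left out, the last holds). The fingers move at their own pace and stop on an object; the grip force is fixed at half the most. Time passes only in rows, so rows that repeat a pose let the fingers close. It gives the time, the measured TCP pose, the force, the opening and the grip force at its end, in the units of the state.
- state(): the state, without advancing time (a new reading comes with each control period).
- read_camera(name): name is "scene" or "side" or "wrist"; returns a dict with "img" (480x640x3 uint8, blue, green, red), "vertical_fov" (degrees; the focal length in pixels is half the picture's height over the tangent of half this angle, whatever the lens; pixels are square), "cx", "cy" (the principal point, pixels), "extrinsics" (4x4, takes a point from camera to world coordinates). Camera axes: x right, y up, looking along -z (the intrinsics and any distortion apply to the point x, -y, -z); pixel columns grow to the right and rows downward; lengths in mm; the calibration is good to about 2 mm. A picture is of the moment at which its call begins. There is no depth.
- job_done(): hands the job in; it is judged then, once.
Trained networks look in a picture, given as the dict that the camera call returned (one of the last four; its "shot" number tells which), for a name from the list of things; names that differ only in an ending like _2 or _b are one class to them, and where a whole thing is asked for, a point or a joint stands for the part that bears it (a point fixed in the world has none). Each returns a list of dicts, best first, with "p" (0 to 1); they miss things now and then, are a little off and sometimes report something else, mostly with a low value. They report only what shows in the picture. A call takes as long as a camera call. They do not tell look-alikes from the thing itself.
- cut_out(name, picture): "region" (480x640 bool, what is visible of it) and "box" ([left, top, right, bottom] in pixels, round what is visible of it).
The state is a dict: "t": time; "joints": joint angles; "qvel": joint speeds; "tau": joint torques, N m; "eef_pos": TCP position; "tcp_rot": TCP orientation; "ft_force": force on the tool from outside, world axes, zero at the start; "moment": the same for the moment, N m; "opening": opening from 0.0 (shut) to 1.0 (fully open); "grip_force": force on a finger pad.
Only numpy, scipy, OpenCV 4.12 (cv2) and the standard library are available. Lean on these libraries where they do the work, as an engineer would, in place of code of your own. Each camera call takes 0.05 s, during which the arm holds its last target. There are 200 camera calls.

## Working session

There is one attempt and no reset: what is moved stays moved. The work goes in short steps, Python scripts to look and compute and a tool call to move; the robot and the scene stay as the last step left them, time stands still between calls to the robot, and variables do not carry over. Pictures are saved under pics/ and viewed, at most 10 in all, crops included, and the job is handed in when it is done.

Besides the shell and the picture viewer there is one more tool, called after "Request:" as name([rows], argument=value, ...), one row to a line, values as JSON. jog_arm: Moves the arm, as the interface text tells. Its arguments: {"type":"object","properties":{"motion":{"type":"array"},"grip":{"type":"number"}},"required":["motion"]}

```bash
mkdir -p pics; ls
cat > h.py <<'E'
import numpy as np, cv2
from cell import *
def K(p): 
    f=p["img"].shape[0]/2/np.tan(np.radians(p["vertical_fov"])/2); return f,p["cx"],p["cy"]
def ray(p,u,v):
    f,cx,cy=K(p);E=np.array(p["extrinsics"]);d=E[:3,:3]@np.array([(u-cx)/f,-(v-cy)/f,-1]);return E[:3,3],d/np.linalg.norm(d)
def onz(p,u,v,z):
    o,d=ray(p,u,v);return o+d*(z-o[2])/d[2]
def proj(p,X):
    f,cx,cy=K(p);E=np.array(p["extrinsics"]);c=E[:3,:3].T@(np.array(X)-E[:3,3]);return np.array([cx+f*c[0]/-c[2],cy-f*c[1]/-c[2]])
def tri(obs):
    A=0;b=0
    for p,u,v in obs:
        o,d=ray(p,u,v);M=np.eye(3)-np.outer(d,d);A=A+M;b=b+M@o
    return np.linalg.solve(A,b)
E
python3 - <<'E'
from h import *
s=state();print({k:np.round(v,3).tolist() for k,v in s.items()})
P={}
for n in["scene","side"]:
    p=read_camera(n);P[n]=p;print(n,[k for k in p],K(p),np.round(p["extrinsics"],3).tolist());cv2.imwrite(f"pics/{n}0.png",p["img"])
    for t in["crank","plain_lever","hub_top","knob","tester","spindle"]:
        for r in cut_out(t,p)[:3]: print(n,t,round(r["p"],2),r["box"],np.round(np.argwhere(r["region"]).mean(0)[::-1],1))
E
```

```text
pics
{'t': 0.0, 'joints': [1.019, 0.492, 1.559, 0.0, 1.092, -0.106], 'qvel': [-0.0, -0.002, 0.001, -0.001, -0.001, -0.0], 'tau': [0.001, -61.264, -25.818, 0.069, 0.048, -0.0], 'eef_pos': [269.353, 563.731, 239.051], 'tcp_rot': [-3.14, -0.0, 2.696], 'ft_force': [0.488, -1.326, 0.086], 'moment': [0.014, -0.027, 0.002], 'grip_force': 0.0, 'opening': 1.001}
scene ['img', 'vertical_fov', 'cx', 'cy', 'extrinsics', 'shot'] (np.float64(462.63519098010045), 313.1918898657104, 238.54980076678652) [[-0.753, -0.487, 0.442, 1001.447], [0.658, -0.563, 0.5, 518.234], [0.005, 0.668, 0.744, 856.126], [0.0, 0.0, 0.0, 1.0]]
scene crank 0.97 [499.0, 287.1, 522.7, 347.9] [509.2 324.4]
scene crank 0.82 [455.7, 340.4, 476.0, 403.4] [462.9 368.1]
scene crank 0.77 [326.2, 290.8, 351.3, 345.6] [337.2 313.7]
scene plain_lever 0.6 [412.9, 278.7, 444.4, 313.6] [427.7 296.9]
scene hub_top 0.97 [380.5, 318.1, 429.7, 361.7] [404.1 340.6]
scene hub_top 0.94 [499.4, 284.9, 522.4, 352.3] [508.8 323.2]
scene hub_top 0.92 [455.4, 340.0, 473.6, 407.5] [463.4 369. ]
scene knob 0.93 [498.5, 288.1, 521.5, 349.3] [509.  323.
[... 645 characters left out ...]
191.2, 277.2, 219.8] [254.1 205.9]
side crank 0.86 [294.9, 192.9, 318.5, 239.4] [306.7 220.3]
side plain_lever 0.65 [211.3, 225.7, 243.2, 255.1] [226.3 240.5]
side plain_lever 0.4 [341.6, 246.5, 395.8, 298.2] [368.2 272.3]
side hub_top 0.66 [156.2, 200.5, 185.0, 242.0] [169.8 219.2]
side hub_top 0.61 [232.3, 193.6, 273.5, 223.2] [254.1 205.6]
side hub_top 0.61 [295.5, 191.8, 318.9, 240.8] [306.8 220.3]
side knob 0.96 [230.5, 190.6, 275.5, 220.9] [255.1 205.4]
side knob 0.74 [291.9, 194.5, 316.9, 240.9] [306.7 220.1]
side knob 0.67 [209.1, 163.7, 228.0, 211.8] [217.4 191.7]
side tester 0.78 [291.8, 204.1, 444.3, 365.4] [373.1 282.4]
side spindle 0.79 [341.1, 250.8, 395.1, 297.3] [368.3 272.5]
```

Run:
```python
import cv2
a=cv2.imread("pics/scene0.png")[180:420,190:560];b=cv2.imread("pics/side0.png")[140:380,130:470]
cv2.imwrite("pics/scene0c.png",cv2.resize(a,(800,519),interpolation=cv2.INTER_CUBIC))
cv2.imwrite("pics/side0c.png",cv2.resize(b,(800,565),interpolation=cv2.INTER_CUBIC))
```

```text
(no output)
```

View pics/scene0c.png

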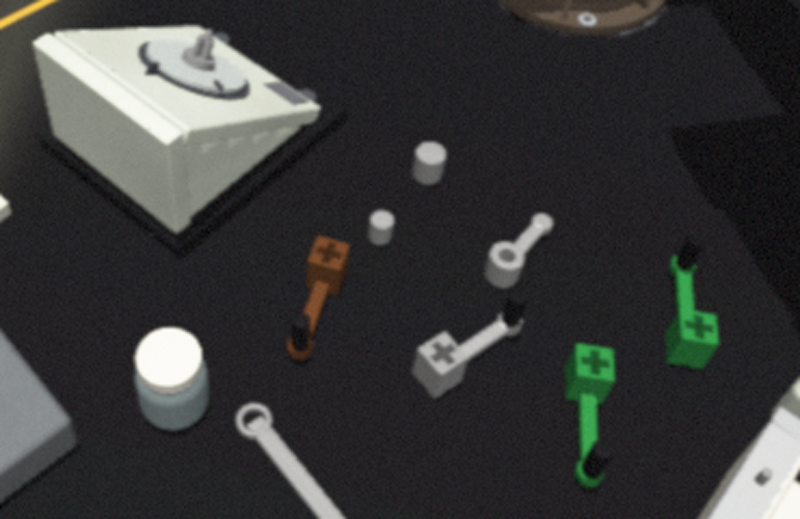

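View pics/side0c.png

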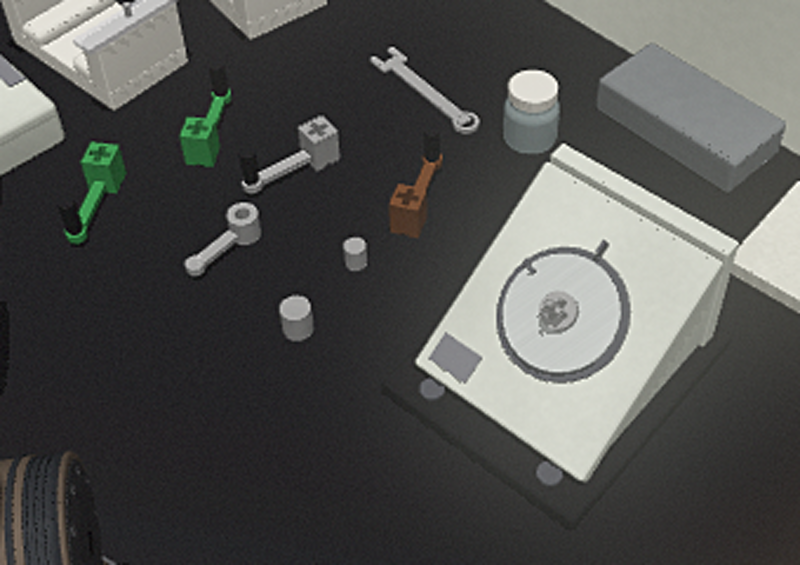

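The steel-grey crank (hub scene ≈(394,343), side ≈(266,194)) is the only one with a steel colour, square hub, cross hole and black knob. The brown one (scene (342,297)) and two green ones (scene (464,350), (510,333)) are look-alikes. The lever at scene (424,301) has a round hole. On the dial, the pointer is at side (355,254) and the mark at side (385,247).

Run:
```python
from h import *
s=read_camera("scene");d=read_camera("side");w=read_camera("wrist")
for n,a,b in[("hub",(394.4,342.8),(266,194.4)),("knobtop",(427.7,319.7),(235.4,207.1)),("tip",(286.2,196.6),(366.5,273)),("mark",(291.5,199),(384.1,249.6))]:
    X=tri([(s,*a),(d,*b)]);print(n,X.round(1),(proj(s,X)-a).round(1),(proj(d,X)-b).round(1))
T=np.eye(4);from scipy.spatial.transform import Rotation as R
st=state();T[:3,:3]=R.from_euler("xyz",st["tcp_rot"]).as_matrix();T[:3,3]=st["eef_pos"]
print(K(w),np.round(np.linalg.inv(T)@w["extrinsics"],3))
```

```text
hub [581.6 282.9  45.1] [-1.1  0. ] [-0.8 -0.1]
knobtop [492.2 294.8  50.1] [ 0.1 -0. ] [0.1 0. ]
tip [ 530.  -116.1  123.5] [-1.6 -0.2] [-1.8  0.1]
mark [562.3 -97.5 155.1] [-13.6  -2.2] [-14.5   1. ]
(np.float64(411.92462275309634), 322.7946277332193, 236.79218303417213) [[   0.       0.959    0.284   79.156]
 [   1.      -0.      -0.      -0.247]
 [  -0.       0.284   -0.959 -145.754]
 [   0.       0.       0.       1.   ]]
```

Request:
jog_arm([
  [[-45,-13,3],0],
  [[-90,-27,6],0],
  [[-135,-40,9],0],
  [[-180,-53,12],0],
  [[-225,-67,15],0],
])

```text
t: 1.35
eef_pos: [444.8, 405.1, 224.7]
tcp_rot: [3.141, 0.0, 2.696]
ft_force: [0.2, 0.8, 0.2]
opening: 0.998
grip_force: 0.0
```

Request:
jog_arm([
  [[-45,-13,4],-0.08],
  [[-90,-26,8],-0.16],
  [[-135,-39,12],-0.24],
  [[-178,-52,15],-0.31],
  [[-178,-52,15],-0.31],
])

```text
t: 1.85
eef_pos: [585.1, 279.0, 208.8]
tcp_rot: [-3.141, 0.0, 3.004]
ft_force: [-0.9, 0.3, -0.5]
opening: 0.997
grip_force: 0.0
```

Run:
```python
from h import *
st=state();print(st["t"],np.round(st["eef_pos"],1),np.round(st["tcp_rot"],3),np.round(st["joints"],3))
w=read_camera("wrist");cv2.imwrite("pics/w1.png",w["img"])
for t in["crank","hub_top","knob","plain_lever"]:
    for r in cut_out(t,w)[:2]: print(t,round(r["p"],2),r["box"],np.round(np.argwhere(r["region"]).mean(0)[::-1],1))
s=read_camera("scene");d=read_camera("side")
print(proj(w,(582,283,45)),proj(w,(492,295,62)))
for n,a,b in [("plain",(424,301),(232.6,230)),("jar",0,0)]:
    if a: print(n,onz(s,*a,34),onz(d,*b,34))
```

```text
1.85 [585.1 279.  208.8] [-3.141  0.     3.004] [ 3.430e-01  5.540e-01  1.533e+00 -1.000e-03  1.055e+00 -1.089e+00]
crank 0.93 [307.3, 77.3, 353.1, 238.3] [327.4 168.7]
crank 0.77 [401.7, 31.2, 550.0, 168.7] [469.1  98.3]
hub_top 0.84 [310.3, 78.1, 350.0, 235.6] [327.5 168.1]
hub_top 0.83 [113.9, 206.3, 242.1, 341.2] [174.  258.7]
knob 0.76 [402.4, 25.8, 552.3, 169.5] [469.   98.3]
knob 0.65 [113.1, 203.7, 239.1, 344.6] [174.  258.7]
plain_lever 0.91 [231.6, 0.1, 283.7, 66.9] [255.8  34.3]
[327.99825936 216.95949992] [328.08777796  91.315197  ]
plain [451.99772055 255.14118268  34.        ] [445.47368916 249.16362003  34.        ]
```

View pics/w1.png

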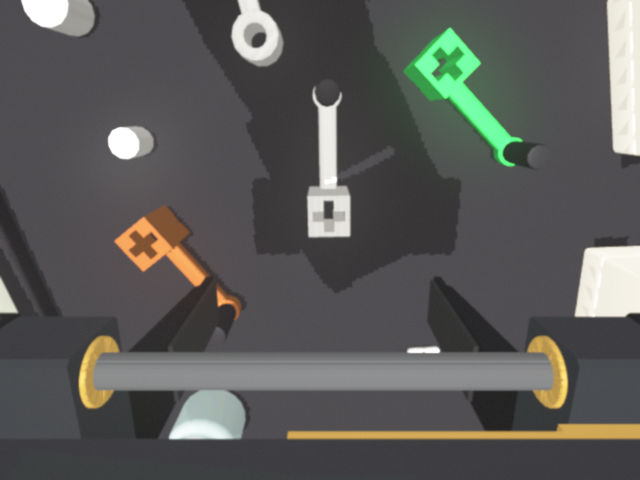

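Wrist view: steel crank centred, cross hole at (329,214), black knob (327,95). The brown one (145,245), a green one (445,65) and the plain lever with its round hole (257,37) lie around it.

Run:
```python
from h import *
w=read_camera("wrist")
g=cv2.cvtColor(w["img"],cv2.COLOR_BGR2GRAY)
c=w["img"][60:260,250:410];cv2.imwrite("pics/w1c.png",cv2.resize(c,None,fx=3,fy=3,interpolation=cv2.INTER_CUBIC))
print("hubtop",onz(w,329,214,45),"knobtop",onz(w,327,92,62),"brownknob",onz(w,222,318,55),"jar",onz(w,207,410,80))
```

```text
hubtop [575.9527452  288.98007654  45.        ] knobtop [488.14455032 298.84542605  62.        ] brownknob [647.53190558 192.23594938  55.        ] jar [713.59632261 172.37327932  80.        ]
```

View pics/w1c.png

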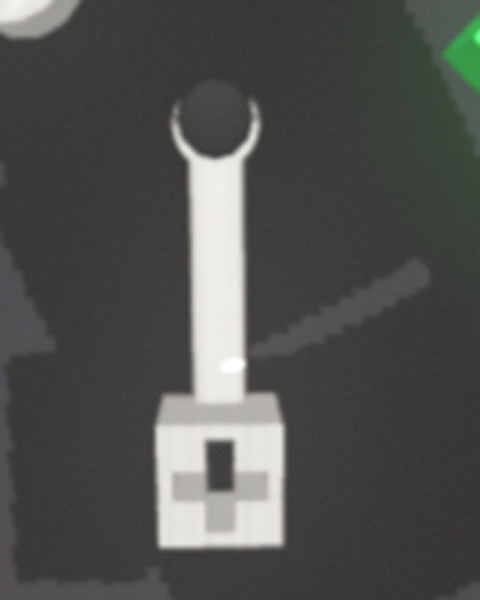

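The enlarged crop confirms a steel, square hub with a cross hole: hub-top centre at crop (220,486), which is image (323.5,222), and knob at image (322,99).

Run:
```python
from h import *
from scipy.spatial.transform import Rotation as R
w=read_camera("wrist");st=state()
X=onz(w,323.5,222,45);k=onz(w,322,99.7,62)
print(st["eef_pos"],st["tcp_rot"],X,k,np.arctan2(*(k-X)[[1,0]]))
M=R.from_euler("xyz",st["tcp_rot"]).as_matrix()
print("shift for grasp z=34",M.T@(np.array([X[0],X[1],40])-st["eef_pos"]))
```

```text
[581.22783877 283.60170984 209.91407973] [3.14138343e+00 2.71895944e-04 3.00696216e+00] [581.81432478 283.8243713   45.        ] [492.67384496 294.76341482  62.        ] 3.019486260612282
shift for grasp z=34 [ -0.50509338   0.2638172  169.91428226]
```

Request:
jog_arm([
  [[0,0,45],-0.01],
  [[-0.5,0,90],-0.01],
  [[-0.5,0,130],-0.01],
  [[-0.5,0,160],-0.01],
  [[-0.5,0,170],-0.01],
])

```text
t: 2.8
eef_pos: [580.8, 282.7, 36.8]
tcp_rot: [-3.14, -0.004, 3.016]
ft_force: [-0.5, 0.6, -0.1]
opening: 1.0
grip_force: 0.0
```

Request:
jog_arm([
  [[0,0,0],0],
  [[0,0,0],0],
  [[0,0,0],0],
  [[0,0,0],0],
  [[0,0,0],0],
], grip=1)

```text
t: 3.3
eef_pos: [582.6, 282.9, 40.7]
tcp_rot: [3.141, 0.001, 3.016]
ft_force: [1.0, 0.3, 0.2]
opening: 0.635
grip_force: 0.0
```

Request:
jog_arm([
  [[0,0,0],0],
  [[0,0,-20],0],
  [[0,0,-60],0],
  [[0,0,-110],0],
  [[0,0,-160],0],
])

```text
t: 3.8
eef_pos: [581.9, 282.6, 201.3]
tcp_rot: [-3.141, -0.001, 3.016]
ft_force: [0.4, 0.6, -0.5]
opening: 0.213
grip_force: 0.0
```

Request:
jog_arm([
  [[0,0,0],0],
  [[0,0,0],0],
  [[0,0,40],0],
  [[0,0,80],0],
  [[0,0,80],0],
], grip=0.4)

```text
t: 4.3
eef_pos: [579.5, 281.6, 113.6]
tcp_rot: [-3.137, -0.009, 3.016]
ft_force: [0.3, -0.0, 0.9]
opening: 0.568
grip_force: 0.0
```

Run:
```python
from h import *
w=read_camera("wrist");s=state();print(s["opening"],s["eef_pos"])
print(proj(w,(581.8,283.8,45)));i=w["img"];g=cv2.cvtColor(i,cv2.COLOR_BGR2GRAY);u,v=map(int,proj(w,(581.8,283.8,45)))
sub=(g[v-90:v+91,u-90:u+91]>150).astype(np.uint8);n,l,st,c=cv2.connectedComponentsWithStats(sub);print([(x[:5]+[u-90,v-90,0,0,0]).tolist() for x in st[1:] if x[4]>300])
```

```text
0.5821180460104524 [580.883174   282.21515584 116.68870515]
[328.64183666 268.85184167]
[[298, 178, 61, 118, 5157]]
```

Request:
jog_arm([
  [[0,0,30],0],
  [[0,0,55],0],
  [[0,0,72],0],
  [[0,0,79],0],
  [[0,0,79],0],
])

```text
t: 4.85
eef_pos: [582.5, 282.9, 41.0]
tcp_rot: [3.142, -0.0, 3.016]
ft_force: [0.3, -0.2, 0.0]
opening: 0.6
grip_force: 0.0
```

Request:
jog_arm([
  [[0,0,0],0],
  [[0,0,0],0],
  [[0,0,0],0],
  [[0,0,0],0],
  [[0,0,0],0],
], grip=1)

```text
t: 5.35
eef_pos: [582.6, 282.9, 41.4]
tcp_rot: [3.141, 0.001, 3.016]
ft_force: [0.3, 1.6, 5.6]
opening: 0.336
grip_force: 29.9
```

Request:
jog_arm([
  [[0,0,0],0],
  [[0,0,0],0],
])

```text
t: 5.55
eef_pos: [582.6, 282.9, 41.4]
tcp_rot: [3.141, 0.001, 3.016]
ft_force: [0.6, 1.4, 5.3]
opening: 0.34
grip_force: 29.9
```

Request:
jog_arm([
  [[0,0,-30],0],
  [[0,0,-80],0],
  [[0,0,-130],0],
  [[0,0,-180],0],
  [[0,0,-220],0],
])

```text
t: 6.05
eef_pos: [582.0, 282.6, 263.3]
tcp_rot: [3.141, 0.001, 3.016]
ft_force: [-0.1, -0.1, -4.2]
opening: 0.336
grip_force: 29.9
```

Run:
```python
from h import *
s=state();print(s["ft_force"],s["opening"],s["joints"],s["eef_pos"])
a=[read_camera("side") for _ in range(4)];b=[read_camera("scene") for _ in range(4)]
A=np.mean([p["img"] for p in a],0);B=np.mean([p["img"] for p in b],0)
np.savez("cams.npz",A=A,B=B,EA=a[0]["extrinsics"],EB=b[0]["extrinsics"])
import pickle;pickle.dump((dict(a[0],img=A.astype(np.uint8)),dict(b[0],img=B.astype(np.uint8))),open("cams.pkl","wb"))
ca=cv2.resize(A[240:305,335:400],(500,500),interpolation=cv2.INTER_CUBIC);cb=cv2.resize(B[185:235,250:310],(300,250),interpolation=cv2.INTER_CUBIC)
o=np.zeros((500,800,3));o[:,:500]=ca;o[:250,500:]=cb
cv2.imwrite("pics/dial.png",o.clip(0,255))
```

```text
[-0.06307141 -0.07974913 -4.1892722 ] 0.336249562786329 [ 3.50047045e-01  5.01921805e-01  1.47222417e+00  8.53061668e-06
  1.16639502e+00 -1.09501043e+00] [582.04139436 282.64918926 263.29862477][ WARN:0@2.999] global loadsave.cpp:1063 imwrite_ Unsupported depth image for selected encoder is fallbacked to CV_8U.
```

View pics/dial.png

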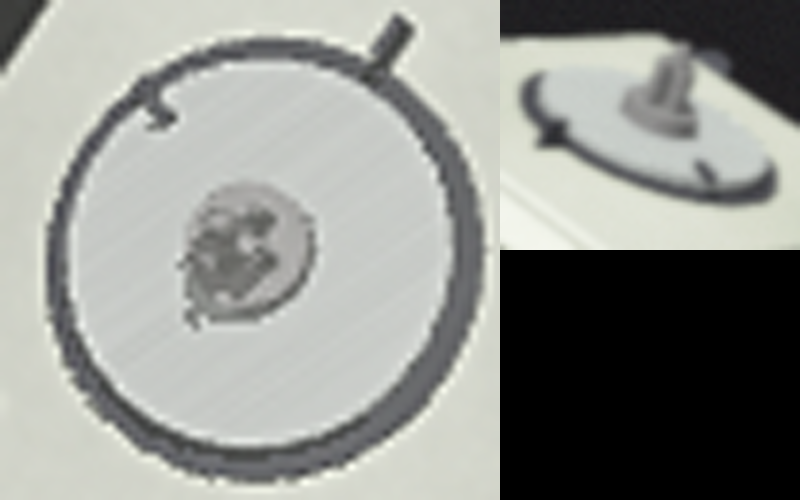

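Dial crop: the light disc is centred at about (261,256) in the crop. The mark fin is at (388,47), the pointer at (158,105), and the shaft cross at about (235,250). In the scene part, the pin tip is at (683,45), the mark at (553,132) and the pointer at (708,172).

```bash
cat > fit.py <<'E'
from h import *
import pickle
from scipy.optimize import least_squares
a,b=pickle.load(open("cams.pkl","rb"))
def frame(psi):
    t=np.radians(32);n=np.array([-np.sin(t)*np.cos(psi),-np.sin(t)*np.sin(psi),np.cos(t)])
    x=np.array([np.cos(t)*np.cos(psi),np.cos(t)*np.sin(psi),np.sin(t)]);return np.c_[x,np.cross(n,x),n]
sa=lambda u,v:np.array([335+(u+.5)/7.692-.5,240+(v+.5)/7.692-.5]); sb=lambda u,v:np.array([250+(u-500+.5)/5-.5,185+(v+.5)/5-.5])
th=np.linspace(0,2*np.pi,181)
def circ(p,O,F,r,h):
    q=np.array([proj(p,O+F@[r*np.cos(t),r*np.sin(t),h]) for t in th]);return np.r_[q.min(0),q.max(0)]
def res(v):
    O=v[:3];F=frame(v[3]);r=v[4]
    e=[circ(a,O,F,r,-9)-np.r_[sa(70,62),sa(452,450)], (circ(b,O,F,r,-9)-np.r_[sb(537,68),sb(777,197)])*.7]
    e+=[proj(b,O+F@[0,0,31])-sb(683,43), proj(a,O+F@[71,0,-6])-sa(386,50),(proj(b,O+F@[71,0,-6])-sb(553,131))]
    return np.concatenate(e)
def fit():
    return least_squares(res,[530,-116,110,0,54])
if __name__=="__main__":
    f=fit();print(f.x.round(3),f.fun.round(2))
    O=f.x[:3];F=frame(f.x[3])
    def onpl(p,uv,h):
        o,d=ray(p,*uv);n=F[:,2];s=((O+h*n-o)@n)/(d@n);return F.T@(o+s*d-O)
    for n,p,uv in[("ptr",a,sa(158,105)),("ptr",b,sb(708,172)),("mark",a,sa(386,50)),("ptrtip",a,sa(170,118))]:
        q=onpl(p,uv,-9 if n!="mark" else -6);print(n,q.round(1),np.arctan2(q[1],q[0]),np.hypot(q[0],q[1]))
    np.save("con.npy",f.x)
E
python3 fit.py
```

```text
[ 5.45582e+02 -1.08612e+02  1.06496e+02  9.40000e-02  5.65830e+01] [-0.91  0.01 -0.11  0.63  0.12  0.05 -1.37 -1.33  0.13  1.41  0.37 -0.7
  0.04 -0.46]
ptr [21.5 49.3 -9. ] 1.1598539452653351 53.80007882537592
ptr [ 7. 42. -9.] 1.4053803998966274 42.57999278344112
mark [69.3 -0.2 -6. ] -0.0025875595965608425 69.28020619998026
ptrtip [20.2 44.  -9. ] 1.140885642764522 48.43424813784534
```

Request:
jog_arm([
  [[-13,-30,-38],0],
  [[-26,-60,-76],0],
  [[-40,-90,-114],0],
  [[-54,-120,-152],0],
  [[-68,-150,-190],0],
])

```text
t: 6.95
eef_pos: [630.8, 125.0, 449.7]
tcp_rot: [-3.141, -0.002, 3.016]
ft_force: [2.0, 0.3, -4.4]
opening: 0.335
grip_force: 30.0
```

Request:
jog_arm([
  [[-50,2,0],0],
  [[-100,4,0],0],
  [[-150,5,0],0],
  [[-200,7,0],0],
  [[-250,8,0],0],
])

```text
t: 7.45
eef_pos: [843.2, 106.7, 448.1]
tcp_rot: [-3.141, -0.003, 3.015]
ft_force: [0.8, -0.4, -2.5]
opening: 0.339
grip_force: 29.9
```

Request:
jog_arm([
  [[-50,2,0],0],
  [[-100,4,0],0],
  [[-150,5,0],0],
  [[-200,7,0],0],
])

```text
t: 7.85
eef_pos: [893.3, 85.6, 405.1]
tcp_rot: [3.135, 0.031, 3.016]
ft_force: [0.3, -0.0, -3.7]
opening: 0.334
grip_force: 29.9
```

```bash
python3 -c "
from h import *
s=state();print(s['joints'],s['eef_pos'],s['tcp_rot'])"
```

```text
[ 0.02137211  1.03203045  0.05227352  0.00271282  2.0259302  -1.42229032] [893.25506234  85.61037177 405.08430483] [3.13457835 0.03065964 3.01558193]
```

Request:
jog_arm([
  [[-50,0,0],0],
  [[-100,0,0],0],
  [[-150,0,0],0],
])

```text
t: 8.15
eef_pos: [919.0, 66.3, 373.1]
tcp_rot: [3.128, 0.063, 3.015]
ft_force: [-0.4, -0.7, -3.6]
opening: 0.338
grip_force: 29.9
```

```bash
python3 -c "
from h import *
s=state();print(s['joints'],s['eef_pos'],s['tcp_rot'])"
```

```text
[-1.02171060e-03  1.06909737e+00  5.00572651e-02  5.95126159e-03
  1.95820070e+00 -1.44345815e+00] [919.00079886  66.32136235 373.14792375] [3.12810136 0.06304113 3.01523272]
```

Request:
jog_arm([
  [[50,0,0],0],
  [[100,0,0],0],
  [[150,0,0],0],
  [[200,0,0],0],
  [[250,0,0],0],
])

```text
t: 8.65
eef_pos: [755.8, 87.8, 363.9]
tcp_rot: [3.128, 0.063, 3.015]
ft_force: [1.5, 0.0, -3.0]
opening: 0.336
grip_force: 30.0
```

```bash
python3 -c "
from h import *
s=state();print(s['joints'],s['eef_pos'],s['tcp_rot'])"
```

```text
[ 0.02768024  0.60654764  1.0263844   0.00372091  1.44400651 -1.41758883] [755.83708354  87.76389088 363.94043599] [3.12803506 0.06332699 3.01528481]
```

The tilt is kept after an out-of-reach approach. The text says such poses are approached "as far as the arm can", so I can use this to lean the tool.

```bash
cat > t.py <<'E'
import sys
from h import *
from scipy.spatial.transform import Rotation as R
def M(): return R.from_euler("xyz",state()["tcp_rot"]).as_matrix()
def rep():
    s=state();m=M();z=m[:,2];psi=np.load("con.npy")[3]
    print("t",round(s["t"],2),"pos",np.round(s["eef_pos"],1),"j",np.round(s["joints"],3),"tilt",round(np.arccos(-z[2]),3),"az",round(np.arctan2(z[1],z[0]),3),"f",np.round(s["ft_force"],1))
if __name__=="__main__":
    rep();m=M()
    for a in sys.argv[1:]:
        v=np.array(eval(a),float);print(a,"->tool",(m.T@v).round(1))
E
python3 t.py "(150*.9956,150*.094+40,0)" "(44.5*.9956,44.5*.094,22.5)"  "(44.5*.9956,44.5*.094,0)"
```

```text
t 8.65 pos [755.8  87.8 363.9] j [ 0.028  0.607  1.026  0.004  1.444 -1.418] tilt 0.065 az 0.085 f [ 1.5  0.  -3. ]
(150*.9956,150*.094+40,0) ->tool [-141.1   72.4    9.9]
(44.5*.9956,44.5*.094,22.5) ->tool [-44.8  10.  -19.6]
(44.5*.9956,44.5*.094,0) ->tool [-43.3   9.7   2.9]
```

Request:
jog_arm([
  [[-47,24,3],0],
  [[-94,48,6],0],
  [[-141,72,10],0],
])

```text
t: 8.95
eef_pos: [877.6, 130.9, 367.4]
tcp_rot: [3.128, 0.063, 3.016]
ft_force: [1.9, -0.5, -1.1]
opening: 0.339
grip_force: 29.9
```

Request:
jog_arm([
  [[-45,10,-20],0],
  [[-90,20,-40],0],
  [[-135,30,-60],0],
  [[-180,40,-80],0],
  [[-225,50,-100],0],
])

```text
t: 9.45
eef_pos: [914.2, 127.8, 390.5]
tcp_rot: [3.118, 0.101, 3.015]
ft_force: [-0.7, 0.5, -2.5]
opening: 0.336
grip_force: 30.0
```

```bash
python3 t.py "(44.5*.9956,44.5*.094,22.5)"  "(44.5*.9956,44.5*.094,0)"
```

```text
t 9.45 pos [914.2 127.8 390.5] j [ 0.067  1.052  0.047  0.004  1.939 -1.377] tilt 0.103 az 0.101 f [-0.7  0.5 -2.5]
(44.5*.9956,44.5*.094,22.5) ->tool [-45.5  10.2 -17.8]
(44.5*.9956,44.5*.094,0) ->tool [-43.2   9.7   4.6]
```

Request:
jog_arm([
  [[-45,10,-18],0],
  [[-90,20,-36],0],
  [[-135,30,-54],0],
  [[-180,40,-72],0],
  [[-225,50,-90],0],
])

```text
t: 9.95
eef_pos: [921.0, 123.0, 391.6]
tcp_rot: [3.111, 0.125, 3.014]
ft_force: [0.7, -0.4, -3.8]
opening: 0.333
grip_force: 30.0
```

Request:
jog_arm([
  [[-46,10,-16],0],
  [[-92,20,-32],0],
  [[-138,30,-48],0],
  [[-184,40,-64],0],
  [[-230,50,-80],0],
])

```text
t: 10.45
eef_pos: [928.8, 118.3, 395.0]
tcp_rot: [3.103, 0.158, 3.013]
ft_force: [-0.2, -0.6, -3.1]
opening: 0.339
grip_force: 30.0
```

Request:
jog_arm([
  [[-46,10,-14],0],
  [[-92,20,-28],0],
  [[-138,30,-42],0],
  [[-184,40,-56],0],
  [[-230,50,-70],0],
])

```text
t: 10.95
eef_pos: [937.0, 114.4, 397.7]
tcp_rot: [3.094, 0.19, 3.011]
ft_force: [0.5, 0.3, -4.2]
opening: 0.338
grip_force: 30.0
```

```bash
python3 t.py "(44.5*.9956,44.5*.094,22.5)"  "(44.5*.9956,44.5*.094,0)"
```

```text
t 10.95 pos [937.  114.4 397.7] j [ 0.048  1.047  0.048  0.014  1.85  -1.392] tilt 0.196 az 0.116 f [ 0.5  0.3 -4.2]
(44.5*.9956,44.5*.094,22.5) ->tool [-46.9  10.5 -13.4]
(44.5*.9956,44.5*.094,0) ->tool [-42.6   9.5   8.7]
```

Request:
jog_arm([
  [[-46,13,-13],0],
  [[-92,26,-26],0],
  [[-138,39,-39],0],
  [[-184,52,-52],0],
  [[-230,65,-65],0],
])

```text
t: 11.45
eef_pos: [943.6, 119.1, 401.5]
tcp_rot: [3.085, 0.223, 3.01]
ft_force: [-0.3, -0.1, -3.5]
opening: 0.338
grip_force: 30.0
```

Request:
jog_arm([
  [[-46,14,-6],0],
  [[-92,28,-12],0],
  [[-138,42,-18],0],
  [[-184,56,-24],0],
  [[-230,70,-30],0],
])

```text
t: 11.95
eef_pos: [956.6, 126.7, 391.9]
tcp_rot: [3.076, 0.256, 3.008]
ft_force: [0.5, -0.1, -4.3]
opening: 0.338
grip_force: 30.0
```

```bash
python3 t.py "(44.5*.9956,44.5*.094,22.5)"  "(44.5*.9956,44.5*.094,0)"
```

```text
t 11.95 pos [956.6 126.7 391.9] j [ 0.059  1.058  0.048  0.016  1.771 -1.381] tilt 0.264 az 0.119 f [ 0.5 -0.1 -4.3]
(44.5*.9956,44.5*.094,22.5) ->tool [-47.6  10.7 -10.1]
(44.5*.9956,44.5*.094,0) ->tool [-41.9   9.3  11.6]
```

Request:
jog_arm([
  [[-47,12,-9],0],
  [[-94,24,-18],0],
  [[-141,36,-27],0],
  [[-188,48,-36],0],
  [[-235,60,-45],0],
])

```text
t: 12.45
eef_pos: [964.3, 126.7, 395.8]
tcp_rot: [3.067, 0.29, 3.005]
ft_force: [-0.7, 0.2, -3.7]
opening: 0.333
grip_force: 30.0
```

Request:
jog_arm([
  [[-47,12,-8],0],
  [[-94,24,-16],0],
  [[-141,36,-24],0],
  [[-188,48,-32],0],
  [[-235,60,-40],0],
])

```text
t: 12.95
eef_pos: [971.3, 126.8, 400.9]
tcp_rot: [3.057, 0.324, 3.002]
ft_force: [-0.0, -0.2, -3.9]
opening: 0.338
grip_force: 30.0
```

Request:
jog_arm([
  [[-47,12,-6],0],
  [[-94,24,-12],0],
  [[-141,36,-18],0],
  [[-188,48,-24],0],
  [[-235,60,-30],0],
])

```text
t: 13.45
eef_pos: [978.8, 127.1, 405.1]
tcp_rot: [3.047, 0.357, 2.999]
ft_force: [-0.2, -0.0, -3.5]
opening: 0.336
grip_force: 30.0
```

Request:
jog_arm([
  [[-47,12,-5],0],
  [[-94,24,-10],0],
  [[-141,36,-15],0],
  [[-188,48,-20],0],
  [[-235,60,-25],0],
])

```text
t: 13.95
eef_pos: [985.5, 127.4, 411.0]
tcp_rot: [3.037, 0.391, 2.996]
ft_force: [-0.4, -1.3, -3.4]
opening: 0.339
grip_force: 30.0
```

```bash
python3 t.py "(44.5*.9956,44.5*.094,22.5)"  "(44.5*.9956,44.5*.094,0)"
```

```text
t 13.95 pos [985.5 127.4 411. ] j [ 0.056  1.049  0.048  0.026  1.641 -1.383] tilt 0.404 az 0.123 f [-0.4 -1.3 -3.4]
(44.5*.9956,44.5*.094,22.5) ->tool [-48.5  11.   -3.2]
(44.5*.9956,44.5*.094,0) ->tool [-40.    8.8  17.5]
```

Request:
jog_arm([
  [[-48,12,-3],0],
  [[-96,24,-6],0],
  [[-144,36,-9],0],
  [[-192,48,-12],0],
  [[-240,60,-15],0],
])

```text
t: 14.45
eef_pos: [992.9, 127.1, 415.7]
tcp_rot: [3.027, 0.425, 2.991]
ft_force: [-0.3, 0.8, -3.4]
opening: 0.337
grip_force: 30.0
```

Request:
jog_arm([
  [[-48,12,-2],0],
  [[-96,24,-4],0],
  [[-144,36,-6],0],
  [[-192,48,-8],0],
  [[-240,60,-10],0],
])

```text
t: 14.95
eef_pos: [999.5, 126.9, 422.0]
tcp_rot: [3.016, 0.458, 2.987]
ft_force: [-0.7, 0.2, -2.9]
opening: 0.334
grip_force: 30.0
```

Request:
jog_arm([
  [[-48,12,0],0],
  [[-96,24,0],0],
  [[-144,36,0],0],
  [[-192,48,0],0],
  [[-240,60,0],0],
])

```text
t: 15.45
eef_pos: [1006.5, 126.9, 427.4]
tcp_rot: [3.005, 0.492, 2.982]
ft_force: [0.2, 0.2, -3.0]
opening: 0.336
grip_force: 30.0
```

Request:
jog_arm([
  [[-48,12,1],0],
  [[-96,24,2],0],
  [[-144,36,3],0],
  [[-192,48,4],0],
  [[-240,60,5],0],
])

```text
t: 15.95
eef_pos: [1012.6, 126.9, 434.5]
tcp_rot: [2.994, 0.525, 2.977]
ft_force: [0.2, 0.2, -2.6]
opening: 0.341
grip_force: 30.0
```

```bash
python3 t.py "(44.5*.9956,44.5*.094,22.5)"  "(44.5*.9956,44.5*.094,0)"
```

```text
t 15.95 pos [1012.6  126.9  434.5] j [ 0.051  1.041  0.048  0.038  1.51  -1.386] tilt 0.544 az 0.123 f [ 0.2  0.2 -2.6]
(44.5*.9956,44.5*.094,22.5) ->tool [-48.5  11.    3.8]
(44.5*.9956,44.5*.094,0) ->tool [-37.2   8.1  23. ]
```

Request:
jog_arm([
  [[-48,12,2],0],
  [[-96,24,4],0],
])

```text
t: 16.15
eef_pos: [1019.3, 127.3, 441.1]
tcp_rot: [2.982, 0.56, 2.97]
ft_force: [-0.4, 0.3, -3.3]
opening: 0.333
grip_force: 30.0
```

Run:
```python
from t import *
rep();m=M();c=np.load("con.npy");from fit import frame
F=frame(c[3]);tgt=c[:3]+F@[0,95,160];print(tgt,m.T@(tgt-state()["eef_pos"]))
print("console axes in tool",(m.T@F).round(3).tolist())
```

```text
t 16.15 pos [1019.3  127.3  441.1] j [ 0.05   1.039  0.048  0.04   1.476 -1.387] tilt 0.58 az 0.123 f [-0.4  0.3 -3.3]
[452.25397336 -21.98795629 242.1834907 ] [ 557.45662497 -222.42588332 -152.01641259]
console axes in tool [[-0.975, 0.222, -0.017], [0.222, 0.975, 0.02], [0.021, 0.016, -1.0]]
```

Request:
jog_arm([
  [[43,-17,-12],0],
  [[86,-34,-24],0],
  [[129,-51,-35],0],
  [[172,-68,-47],0],
  [[215,-85,-59],0],
])

```text
t: 16.65
eef_pos: [879.5, 90.3, 393.1]
tcp_rot: [2.982, 0.559, 2.971]
ft_force: [2.4, 0.3, -2.1]
opening: 0.334
grip_force: 30.0
```

Request:
jog_arm([
  [[43,-17,-12],0],
  [[86,-34,-24],0],
  [[129,-51,-35],0],
  [[172,-68,-47],0],
  [[215,-85,-59],0],
])

```text
t: 17.15
eef_pos: [660.2, 33.3, 317.5]
tcp_rot: [2.983, 0.56, 2.971]
ft_force: [1.3, -0.5, -2.9]
opening: 0.339
grip_force: 30.0
```

Request:
jog_arm([
  [[43,-17,-12],0],
  [[86,-34,-24],0],
  [[127,-52,-34],0],
  [[127,-52,-34],0],
])

```text
t: 17.55
eef_pos: [528.2, -1.9, 269.9]
tcp_rot: [2.983, 0.554, 2.97]
ft_force: [0.2, 1.3, -3.8]
opening: 0.339
grip_force: 30.0
```

Run:
```python
from t import *
rep();p=read_camera("wrist");import pickle;pickle.dump(p,open("w2.pkl","wb"));cv2.imwrite("pics/w2.png",p["img"])
c=np.load("con.npy");print(proj(p,c[:3]))
```

```text
t 17.55 pos [528.2  -1.9 269.9] j [-0.214  0.176  2.093  0.521  0.371 -2.1  ] tilt 0.574 az 0.124 f [ 0.2  1.3 -3.8]
[137.95279587 150.45451459]
```

View pics/w2.png

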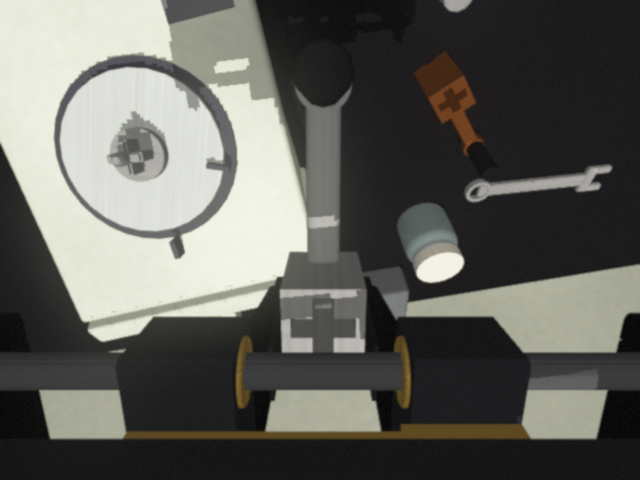

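Wrist view: dial centre about (146,148), mark fin (177,245), pointer (218,163), pin tip (113,158), which agrees with the predicted console origin (138,150). The crank is in hand at (322,320) with its knob at (325,70).

```bash
cat > kin.py <<'E'
import numpy as np
from scipy.optimize import least_squares
from scipy.spatial.transform import Rotation as R
D=[([.35005,.50192,1.47222,0,1.1664,-1.09501],(582.04,282.65,263.30)),([.02137,1.03203,.05227,.00271,2.02593,-1.42229],(893.26,85.61,405.08)),
([-.00102,1.0691,.05006,.00595,1.9582,-1.44346],(919.0,66.32,373.15)),([1.019,.492,1.559,0,1.092,-.106],(269.35,563.73,239.05)),([.02768,.60655,1.02638,.00372,1.44401,-1.41759],(755.84,87.76,363.94)),
([.343,.554,1.533,-.001,1.055,-1.089],(585.1,279.0,208.8)),([.05,1.039,.048,.04,1.476,-1.387],(1019.3,127.3,441.1)),([-.214,.176,2.093,.521,.371,-2.1],(528.2,-1.9,269.9))]
def rot(ax,a): return R.from_rotvec(np.eye(3)["xyz".index(ax)]*a).as_matrix()
def fk(q,p):
    a0,h,L1,L2,e,L3,off=p
    A=rot("z",q[0]);u=np.array([a0,off,h]);B=A@rot("y",q[1])
    P=A@u+B@[0,0,L1];C=B@rot("y",q[2]);P=P+C@[e,0,L2]
    W=C@rot("z",q[3])@rot("y",q[4]);P=P+W@[0,0,L3];return P,W@rot("z",q[5]+np.pi/2)
try: P0=np.load("kin.npy")
except Exception:
    f=least_squares(lambda p:np.concatenate([fk(q,p)[0]-x for q,x in D]),[0,400,500,500,0,250,66]);print(f.x.round(1),f.fun.round(1));P0=f.x;np.save("kin.npy",P0)
def ik(pos,Rm,q0):
    f=least_squares(lambda q:np.r_[(fk(q,P0)[0]-pos)/1000*3,R.from_matrix(fk(q,P0)[1].T@Rm).as_rotvec()],q0,bounds=([-3.1,-.84,.05,-1.13,.06,-2.69],[3.1,2.19,2.79,4.28,2.93,2.69]));return f.x,f.cost
E
python3 - <<'E'
from t import *
import kin,pickle
s=state();q=s["joints"];p,Rm=kin.fk(q,kin.P0);print("fk vs",p,s["eef_pos"],(Rm.T@M()).round(2).tolist())
p=pickle.load(open("w2.pkl","rb"))
cv2.imwrite("pics/w2c.png",cv2.resize(p["img"][50:265,45:245],(558,600),interpolation=cv2.INTER_CUBIC))
E
```

```text
[  1.3 198.  585.6 410.5  43.6 246.8  66. ] [-0.   0.1  0.1 -0.   0.1  0.1 -0.1  0.1  0.1  0.2  0.1  0.   0.   0.1
 -0.1 -0.1 -0.2 -0.1  0.1 -0.4 -0.2 -0.   0.2  0.1]
fk vs [531.65812548  -2.14326332 271.86856941] [531.35324024  -2.17144304 271.75506717] [[1.0, 0.0, -0.0], [-0.0, 1.0, 0.0], [0.0, -0.0, 1.0]]
```

View pics/w2c.png

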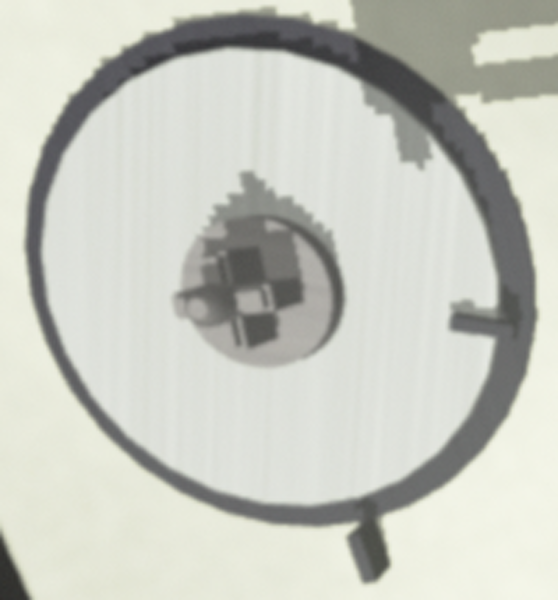

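Crop: the pin tip is at (192,305). The ribs' top edges run (218,255)→(232,287) and (234,320)→(245,347), and the right rib's top is at (252,300). Pointer at (480,318), mark at (368,548).

```bash
cat > fit2.py <<'E'
from h import *
import pickle,fit
from fit import frame,circ,least_squares
p=pickle.load(open("w2.pkl","rb"))
sc=lambda u,v:np.array([45+(u+.5)/2.79-.5,50+(v+.5)/2.79-.5])
def res(v):
    O=v[:3];F=frame(v[3])
    e=[fit.res(v)*2.0, circ(p,O,F,v[4],-9)-np.r_[sc(40,45),sc(500,508)], proj(p,O+F@[0,0,30.5])-sc(194,305), proj(p,O+F@[71,0,-6])-sc(368,550)]
    return np.concatenate(e)
f=least_squares(res,[545,-109,106,.09,56]);print(f.x.round(3),f.fun.round(1))
np.save("con.npy",f.x);O=f.x[:3];F=frame(f.x[3])
def onpl(uv,h):
    o,d=ray(p,*uv);n=F[:,2];s=((O+h*n-o)@n)/(d@n);return F.T@(o+s*d-O)
for n,uv,h in[("ptr",(480,318),-7),("ptrin",(452,320),-7),("mark",(368,550),-6)]:
    q=onpl(sc(*uv),h);print(n,q.round(1),np.arctan2(q[1],q[0]))
for A,B,h in[((218,255),(245,347),20),((235,303),(268,291),20)]:
    a=onpl(sc(*A),h);b=onpl(sc(*B),h);d=b-a;print("rib",a.round(1),b.round(1),np.arctan2(d[1],d[0])%(np.pi/2))
E
python3 fit2.py
```

```text
[ 5.46449e+02 -1.09502e+02  1.08199e+02  1.19000e-01  5.66520e+01] [-1.  -1.2  1.2  0.5 -0.7 -0.3 -3.3 -3.8 -1.1  1.5  0.8 -3.1 -0.2 -1.4
  0.3 -1.5 -0.2 -2.   1.2 -0.6 -0.5 -0.2]
ptr [20.3 48.3 -7. ] 1.1725238035216496
ptrin [19.1 41.3 -7. ] 1.1382872173190899
mark [71.2  0.3 -6. ] 0.004532230462198698
rib [-9.   3.3 20. ] [11.8  1.4 20. ] 1.479306531666655
rib [ 1.9  3.  20. ] [ 1.2 11.2 20. ] 0.08426787532709867
```

```bash
cat > plan.py <<'E'
from t import *
import kin
from fit import frame
c=np.load("con.npy");O=c[:3];F=frame(c[3]);s=state();m=M();rep()
print("axes",(F.T@m).round(3).tolist())
a=np.arctan2(*(F.T@m)[[1,0],0]);print("arm angle",a)
q=s["joints"]
for h in(110,75,41):
  for ang in(np.pi,1.985):
    Rm=m@kin.rot("z",-(ang-a));q2,co=kin.ik(O+F@[0,0,h],Rm,q);print(h,round(ang,2),q2.round(2),co)
tg=O+F@[0,0,80];print("shift to h=80",m.T@(tg-s["eef_pos"]),"lat err console",F.T@(s["eef_pos"]-O))
E
python3 plan.py
```

```text
t 17.6 pos [531.4  -2.2 271.8] j [-0.213  0.178  2.086  0.518  0.371 -2.094] tilt 0.578 az 0.122 f [ 0.9 -0.7 -1.9]
axes [[-0.97, 0.244, 0.019], [0.244, 0.97, 0.001], [-0.018, 0.006, -1.0]]
arm angle 2.895403857243281
110 3.14 [-0.46  0.25  2.15  0.66  0.37 -2.69] 0.006265649286140319
110 1.99 [-0.53  0.27  2.22  1.12  0.38 -2.08] 5.071810344360278e-29
75 3.14 [-0.42  0.32  2.14  0.68  0.32 -2.69] 0.008666724346253226
75 1.99 [-0.5   0.35  2.22  1.32  0.34 -2.26] 3.376827823823699e-20
41 3.14 [-0.39  0.39  2.11  0.7   0.27 -2.69] 0.011296112533089335
41 1.99 [-0.48  0.43  2.21  1.54  0.31 -2.47] 9.91648045594112e-23
shift to h=80 [  56.90921976 -126.11766476   58.07294685] lat err console [ 84.78217112 108.36392118 139.8835191 ]
```

Request:
jog_arm([
  [[11,-25,10],0.14],
  [[22,-50,20],0.28],
  [[34,-75,30],0.42],
  [[45,-100,40],0.56],
  [[57,-126,48],0.7],
])

```text
t: 18.1
eef_pos: [502.1, -116.2, 184.5]
tcp_rot: [2.652, 0.325, 2.23]
ft_force: [0.4, 0.6, -3.8]
opening: 0.339
grip_force: 30.0
```

Request:
jog_arm([
  [[0,0,0],0.14],
  [[0,0,0],0.28],
  [[0,0,0],0.42],
  [[0,0,0],0.56],
  [[0,0,0],0.62],
])

```text
t: 18.6
eef_pos: [502.4, -115.4, 185.1]
tcp_rot: [2.562, 0.0, 1.692]
ft_force: [-0.8, -1.3, -2.8]
opening: 0.337
grip_force: 30.0
```

```bash
cat > st.py <<'E'
from t import *
from fit import frame
c=np.load("con.npy");O=c[:3];F=frame(c[3]);s=state();m=M();rep()
G=F.T@m;L=F.T@(s["eef_pos"]-O)
print("con pos",L.round(1),"arm",round(np.arctan2(G[1,0],G[0,0]),3),"zc",G[:,2].round(3),"force con",(F.T@s["ft_force"]).round(1),"mom",np.round(F.T@s["moment"],3))
print("lateral fix tool",(G.T@np.r_[-L[:2],0]).round(1),"open",s["opening"],s["grip_force"])
E
python3 st.py
python3 - <<'E'
from h import *
import pickle
p=read_camera("wrist");pickle.dump(p,open("w3.pkl","wb"));cv2.imwrite("pics/w3.png",p["img"])
a=read_camera("side");b=read_camera("scene")
o=np.zeros((600,800,3),np.uint8);o[:,:400]=cv2.resize(a["img"][220:310,330:390],(400,600),interpolation=cv2.INTER_CUBIC);o[:,400:]=cv2.resize(b["img"][145:235,250:310],(400,600),interpolation=cv2.INTER_CUBIC)
cv2.imwrite("pics/pre.png",o)
E
```

```text
t 18.6 pos [ 502.4 -115.4  185.1] j [-0.513  0.322  2.211  1.226  0.351 -1.757] tilt 0.58 az 0.12 f [-0.8 -1.3 -2.8]
con pos [ 3.  -0.6 88.8] arm 1.572 zc [ 0.021  0.001 -1.   ] force con [-2.3 -1.2 -1.9] mom [-0.111  0.714  0.068]
lateral fix tool [ 0.6 -3.  -0.1] open 0.33725029150565305 29.9973376840353
```

View pics/pre.png

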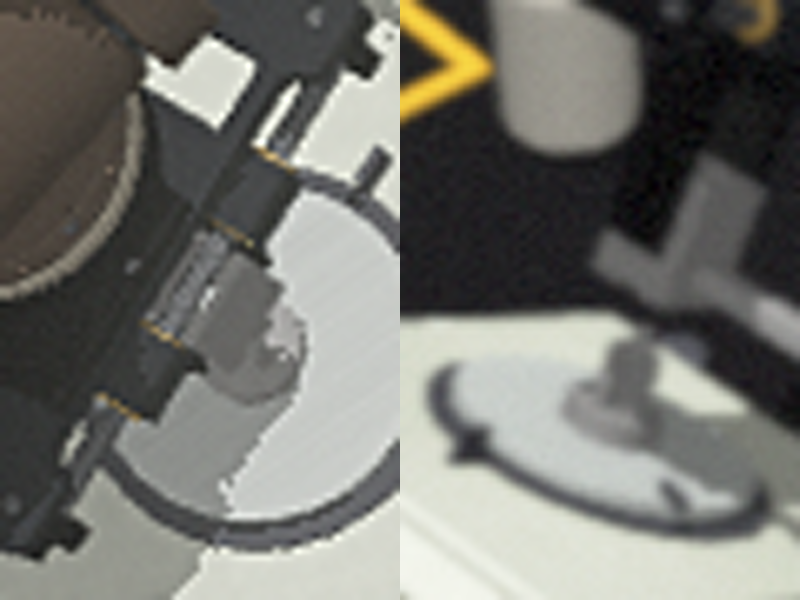

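The scene half shows the hub held just over the pin, tilts matching. Lowering onto the pin.

Request:
jog_arm([
  [[0,-4,0],0],
  [[0,-4,5],0],
  [[0,-4,10],0],
  [[0,-4,15],0],
  [[0,-4,18],0],
])

```text
t: 19.25
eef_pos: [507.8, -113.9, 166.5]
tcp_rot: [2.564, 0.002, 1.697]
ft_force: [0.6, 0.0, -3.3]
opening: 0.339
grip_force: 30.0
```

Request:
jog_arm([
  [[0,0,2],0],
  [[0,0,4],0],
  [[0,0,6],0],
])

```text
t: 19.55
eef_pos: [510.7, -113.5, 161.9]
tcp_rot: [2.564, 0.001, 1.696]
ft_force: [-0.2, 1.5, -3.2]
opening: 0.338
grip_force: 30.0
```

```bash
python3 st.py
```

```text
t 19.55 pos [ 510.7 -113.5  161.9] j [-0.498  0.378  2.217  1.396  0.329 -1.93 ] tilt 0.578 az 0.123 f [-0.2  1.5 -3.2]
con pos [-2.   0.3 64.6] arm 1.577 zc [ 0.019  0.002 -1.   ] force con [-1.7  1.5 -2.7] mom [-0.15   0.686  0.071]
lateral fix tool [-0.3  2.   0. ] open 0.3382106655980891 29.997696205973625
```

Request:
jog_arm([
  [[0,1,2],0],
  [[0,1,4],0],
  [[0,1,5],0],
])

```text
t: 19.85
eef_pos: [514.1, -113.1, 158.6]
tcp_rot: [2.563, 0.002, 1.696]
ft_force: [-8.7, -1.5, 9.9]
opening: 0.338
grip_force: 30.0
```

```bash
python3 st.py
```

```text
t 19.85 pos [ 514.1 -113.1  158.6] j [-0.493  0.388  2.214  1.42   0.325 -1.95 ] tilt 0.578 az 0.123 f [-8.7 -1.5  9.9]
con pos [-0.8  0.3 60. ] arm 1.577 zc [ 0.02   0.002 -1.   ] force con [-2.3 -0.5 13.1] mom [-0.212  0.691  0.016]
lateral fix tool [-0.3  0.8  0. ] open 0.33753893121649353 29.99866157770157
```

Request:
jog_arm([
  [[0,0,0],-0.04],
  [[0,0,0],-0.08],
])

```text
t: 20.05
eef_pos: [513.9, -113.2, 158.7]
tcp_rot: [2.565, 0.046, 1.764]
ft_force: [-7.5, -2.2, 6.6]
opening: 0.334
grip_force: 30.0
```

Request:
jog_arm([
  [[0,0,0],-0.04],
  [[0,0,0],-0.08],
])

```text
t: 20.25
eef_pos: [513.9, -113.4, 159.0]
tcp_rot: [2.569, 0.09, 1.83]
ft_force: [-10.4, -3.6, 12.4]
opening: 0.334
grip_force: 30.0
```

```bash
python3 st.py
```

```text
t 20.25 pos [ 513.9 -113.4  159. ] j [-0.494  0.387  2.214  1.42   0.325 -2.111] tilt 0.579 az 0.121 f [-10.4  -3.6  12.4]
con pos [-0.8  0.  60.4] arm 1.738 zc [ 0.02   0.001 -1.   ] force con [-2.6 -2.3 16.2] mom [-0.327  0.833 -0.2  ]
lateral fix tool [-0.2  0.8  0. ] open 0.33405410181297956 30.004407539963722
```

Request:
jog_arm([
  [[0,0,1],0.04],
  [[0,0,2],0.06],
])

```text
t: 20.45
eef_pos: [514.5, -113.1, 158.2]
tcp_rot: [2.564, 0.057, 1.778]
ft_force: [-28.6, -3.7, 32.3]
opening: 0.338
grip_force: 30.0
```

```bash
python3 st.py
```

```text
t 20.45 pos [ 514.5 -113.1  158.2] j [-0.493  0.389  2.214  1.432  0.324 -2.06 ] tilt 0.58 az 0.12 f [-28.6  -3.7  32.3]
con pos [-0.8  0.2 59.4] arm 1.675 zc [ 0.021  0.001 -1.   ] force con [-7.4 -0.3 42.7] mom [0.096 1.347 0.055]
lateral fix tool [-0.3  0.8  0. ] open 0.33764901182176016 29.994482472538948
```

Request:
jog_arm([
  [[0,0,-2.4],0.03],
  [[0,0,-2.4],0.1],
])

```text
t: 20.65
eef_pos: [513.7, -113.1, 159.2]
tcp_rot: [2.563, 0.001, 1.695]
ft_force: [-3.7, 0.0, 0.8]
opening: 0.336
grip_force: 30.0
```

```bash
python3 st.py
```

```text
t 20.65 pos [ 513.7 -113.1  159.2] j [-0.494  0.386  2.214  1.417  0.326 -1.945] tilt 0.579 az 0.123 f [-3.7  0.   0.8]
con pos [-0.9  0.4 60.7] arm 1.575 zc [ 0.02   0.002 -1.   ] force con [-2.7  0.4  2.7] mom [0.174 0.692 0.05 ]
lateral fix tool [-0.4  0.9  0. ] open 0.33612018356178264 29.993197917938232
```

Request:
jog_arm([
  [[0,0,0],0.04],
  [[0,0,0],0.08],
])

```text
t: 20.85
eef_pos: [513.9, -112.9, 158.9]
tcp_rot: [2.565, -0.043, 1.628]
ft_force: [0.4, -0.6, -3.6]
opening: 0.331
grip_force: 30.0
```

```bash
python3 st.py
```

```text
t 20.85 pos [ 513.9 -112.9  158.9] j [-0.494  0.387  2.214  1.417  0.326 -1.866] tilt 0.578 az 0.124 f [ 0.4 -0.6 -3.6]
con pos [-0.9  0.5 60.3] arm 1.495 zc [ 0.02   0.002 -1.   ] force con [-1.6 -0.6 -3.2] mom [-0.247  0.766  0.012]
lateral fix tool [-0.4  0.9  0. ] open 0.33135459371913345 29.993742629885674
```

Request:
jog_arm([
  [[0,0,0],0.04],
  [[0,0,0],0.08],
])

```text
t: 21.05
eef_pos: [513.9, -113.0, 158.7]
tcp_rot: [2.57, -0.087, 1.56]
ft_force: [1.1, -0.4, -3.4]
opening: 0.338
grip_force: 30.0
```

```bash
python3 st.py
```

```text
t 21.05 pos [ 513.9 -113.   158.7] j [-0.494  0.387  2.214  1.417  0.326 -1.786] tilt 0.578 az 0.124 f [ 1.1 -0.4 -3.4]
con pos [-1.   0.4 60.1] arm 1.415 zc [ 0.019  0.003 -1.   ] force con [-0.9 -0.5 -3.5] mom [-0.139  0.771  0.059]
lateral fix tool [-0.3  1.1  0. ] open 0.3380501405683696 29.99371513724327
```

Request:
jog_arm([
  [[0,0,1],0],
  [[0,0,2],0],
])

```text
t: 21.25
eef_pos: [515.0, -112.9, 156.9]
tcp_rot: [2.569, -0.085, 1.563]
ft_force: [-0.1, 0.6, -3.4]
opening: 0.338
grip_force: 30.0
```

```bash
python3 st.py
```

```text
t 21.25 pos [ 515.  -112.9  156.9] j [-0.492  0.392  2.213  1.43   0.324 -1.8  ] tilt 0.578 az 0.124 f [-0.1  0.6 -3.4]
con pos [-1.   0.4 58.1] arm 1.418 zc [ 0.019  0.002 -1.   ] force con [-1.9  0.6 -2.9] mom [-0.059  0.761  0.081]
lateral fix tool [-0.2  1.1  0. ] open 0.3376805447602134 29.994473308324814
```

Request:
jog_arm([
  [[0,0,1.5],0],
  [[0,0,3],0],
])

```text
t: 21.45
eef_pos: [516.6, -112.7, 154.3]
tcp_rot: [2.57, -0.086, 1.562]
ft_force: [-0.8, 0.6, -4.1]
opening: 0.335
grip_force: 30.0
```

```bash
python3 st.py
```

```text
t 21.45 pos [ 516.6 -112.7  154.3] j [-0.49   0.399  2.212  1.449  0.322 -1.817] tilt 0.578 az 0.124 f [-0.8  0.6 -4.1]
con pos [-1.   0.4 55. ] arm 1.417 zc [ 0.019  0.002 -1.   ] force con [-2.8  0.7 -3.1] mom [-0.122  0.723  0.09 ]
lateral fix tool [-0.2  1.   0. ] open 0.33477573050303533 29.99446637928486
```

Request:
jog_arm([
  [[0,0,2],0],
  [[0,0,4],0],
  [[0,0,6],0],
])

```text
t: 21.75
eef_pos: [519.9, -112.3, 149.3]
tcp_rot: [2.57, -0.086, 1.562]
ft_force: [1.0, -0.3, -3.0]
opening: 0.339
grip_force: 30.0
```

Request:
jog_arm([
  [[0,0,2],0],
  [[0,0,4],0],
  [[0,0,5],0],
])

```text
t: 22.05
eef_pos: [522.6, -111.9, 145.0]
tcp_rot: [2.57, -0.086, 1.562]
ft_force: [-0.4, -1.7, -3.4]
opening: 0.338
grip_force: 30.0
```

```bash
python3 st.py
```

```text
t 22.05 pos [ 522.6 -111.9  145. ] j [-0.481  0.424  2.208  1.517  0.316 -1.881] tilt 0.578 az 0.124 f [-0.4 -1.7 -3.4]
con pos [-0.8  0.4 44. ] arm 1.417 zc [ 0.019  0.002 -1.   ] force con [-2.3 -1.7 -2.5] mom [-0.3    0.785  0.076]
lateral fix tool [-0.3  0.9  0. ] open 0.3379062834412237 29.994397312402725
```

Request:
jog_arm([
  [[0,0,1],0],
  [[0,0,2],0],
  [[0,0,3],0],
])

```text
t: 22.35
eef_pos: [523.3, -111.8, 144.3]
tcp_rot: [2.568, -0.085, 1.561]
ft_force: [-27.6, 0.1, 37.3]
opening: 0.337
grip_force: 30.0
```

```bash
python3 st.py
```

```text
t 22.35 pos [ 523.3 -111.8  144.3] j [-0.48   0.426  2.209  1.535  0.315 -1.898] tilt 0.58 az 0.121 f [-27.6   0.1  37.3]
con pos [-0.6  0.5 42.9] arm 1.417 zc [ 0.021  0.001 -1.   ] force con [-3.5  3.3 46.2] mom [0.227 1.684 0.01 ]
lateral fix tool [-0.4  0.7  0. ] open 0.33664796809071523 29.986483454704285
```

Request:
jog_arm([
  [[0,0,-2],0],
  [[0,0,-2],0.12],
  [[0,0,-2],0.24],
  [[0,0,-2],0.36],
  [[0,0,-2],0.48],
])

```text
t: 22.85
eef_pos: [522.4, -112.4, 144.4]
tcp_rot: [2.661, -0.332, 1.133]
ft_force: [-9.1, -4.2, 2.4]
opening: 0.339
grip_force: 29.9
```

```bash
python3 st.py
```

```text
t 22.85 pos [ 522.4 -112.4  144.4] j [-0.481  0.425  2.209  1.522  0.314 -1.401] tilt 0.577 az 0.12 f [-9.1 -4.2  2.4]
con pos [-1.4 -0.  43.5] arm 0.932 zc [ 0.018  0.001 -1.   ] force con [-6.8 -3.   7.1] mom [-0.675  1.864  0.319]
lateral fix tool [0.8 1.1 0. ] open 0.33918275054816044 29.94029402732849
```

Request:
jog_arm([
  [[0,0,0],0.12],
  [[0,0,0],0.24],
  [[0,0,0],0.36],
  [[0,0,0],0.48],
  [[0,0,0],0.48],
])

```text
t: 23.35
eef_pos: [521.9, -111.9, 144.0]
tcp_rot: [2.867, -0.513, 0.645]
ft_force: [-7.2, -2.3, -3.0]
opening: 0.336
grip_force: 29.9
```

```bash
python3 st.py
python3 - <<'E'
from h import *
import pickle
a=[read_camera("scene") for _ in range(4)];A=np.mean([x["img"] for x in a],0)
d=[read_camera("side") for _ in range(2)];Dm=np.mean([x["img"] for x in d],0)
w=read_camera("wrist");pickle.dump((dict(a[0],img=A),dict(d[0],img=Dm),w),open("c4.pkl","wb"))
o=np.zeros((600,800,3),np.uint8);o[:300,:400]=cv2.resize(A[185:230,250:310],(400,300),interpolation=cv2.INTER_CUBIC)
o[:300,400:]=cv2.resize(Dm[235:295,330:410],(400,300),interpolation=cv2.INTER_CUBIC);o[300:,:400]=cv2.resize(w["img"],(400,300))
cv2.imwrite("pics/m1.png",o)
E
```

```text
t 23.35 pos [ 521.9 -111.9  144. ] j [-0.481  0.425  2.21   1.522  0.315 -0.922] tilt 0.576 az 0.123 f [-7.2 -2.3 -3. ]
con pos [-1.9  0.6 43.4] arm 0.453 zc [ 0.017  0.002 -1.   ] force con [-7.9 -1.4  1.3] mom [-0.309  1.989  0.119]
lateral fix tool [1.5 1.3 0. ] open 0.3361348093516655 29.929191917181015
```

View pics/m1.png

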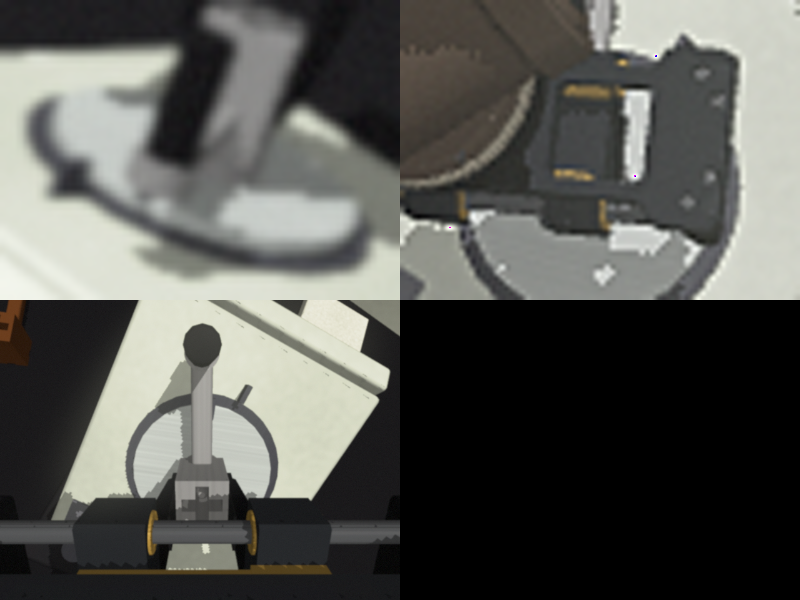

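The wrist part shows the crank seated, arm to the left of the mark fin (243,395), with the pointer not clearly visible. I'll measure it by unwrapping the rim numerically.

```bash
cat > unw.py <<'E'
from h import *
from fit import frame
import sys
c=np.load("con.npy");O=c[:3];F=frame(c[3])
def unw(p,rs=(42,45,48,51,54,71),lo=-.6,hi=.9):
    g=cv2.cvtColor(np.uint8(p["img"]),cv2.COLOR_BGR2GRAY).astype(np.float32);th=np.arange(lo,hi,.05)
    print("ang   "," ".join("%4d"%round(t*100) for t in th))
    for r in rs:
        q=np.array([proj(p,O+F@[r*np.cos(t),r*np.sin(t),-7]) for t in th],np.float32)
        print(r,"    "," ".join("%4d"%v for v in cv2.remap(g,q[None,:,0],q[None,:,1],1)[0]))
if __name__=="__main__":
    import pickle
    for p in (pickle.load(open("c4.pkl","rb"))[2],pickle.load(open("c4.pkl","rb"))[0]): unw(p)
E
python3 unw.py
```

```text
ang     -60  -55  -50  -45  -40  -35  -30  -25  -20  -15  -10   -5    0    5   10   15   20   25   30   35   40   45   50   55   60   65   70   75   80   85
42       201  201  206  201  202  201  200  200  199  202  207  206  203  202  201  200  201  190  153  161  164  161  164  158  149  113  132  131  129  135
45       201  207  200  201  202  199  199  204  205  202  201  201  204  206  207  204  203  201  146  162  164  162  163  158  142  128  130  130  169  204
48       207  201  202  200  200  203  204  201  201  205  206  202  203  203  201  200  199  196  132  163  163  162  164  157  132  129  133  133  194  200
51       200  201  199  200  205  201  201  206  203  203  203  200  202  203  201  199  200  198  112  162  163  162  164  157  122  129  130  131  199  207
54       201  199  200  205  201  203  205  204  202  202  203  198  200  199  201  203  204  206   96  161  162  162  164  157  114  131  130  135  201  193
71       215  214  213  214  214  215  215  216  217  220  220  180   91  189  220  220  223  223  221  146  163  164  152  101  146  144  144  145  145 
[... 409 characters left out ...]
144  140  134  131  131  124  113  106  108  113  114  114  128  159
48       202  201  200  201  202  200  198  193  194  196  199  200  198  191  174  157  147  139  132  133  137  135  125  114  114  116  116  118  137  173
51       197  198  199  198  198  198  196  187  177  179  187  198  200  199  190  175  160  143  130  131  143  153  139  123  120  121  119  122  144  174
54       176  182  186  187  188  189  189  183  163  152  157  181  197  200  199  189  175  155  131  125  153  172  150  132  128  127  123  127  146  170
71       214  212  209  196  179  146  124  103   90   89   85   74   54   53   74   94  109  116  119  118  108  113  123  110   98  100   93   96   93   97
```

Request:
jog_arm([
  [[1,1,0],0.1],
  [[1,1,0],0.2],
  [[1,1,0],0.28],
  [[1,1,0],0.28],
])

```text
t: 24.1
eef_pos: [522.0, -111.5, 143.8]
tcp_rot: [3.034, -0.564, 0.325]
ft_force: [-13.3, 0.1, -3.7]
opening: 0.334
grip_force: 29.9
```

```bash
python3 st.py
python3 - <<'E'
from unw import *
w=read_camera("wrist");s=read_camera("scene");unw(w,lo=-.5,hi=.6);unw(s,lo=-.5,hi=.6)
E
```

```text
t 24.1 pos [ 522.  -111.5  143.8] j [-0.48   0.425  2.208  1.51   0.314 -0.631] tilt 0.574 az 0.125 f [-13.3   0.1  -3.7]
con pos [-1.9  0.9 43.2] arm 0.174 zc [ 0.015  0.003 -1.   ] force con [-13.2   1.6   3.9] mom [0.223 2.992 0.173]
lateral fix tool [1.7 1.2 0. ] open 0.33358524757152974 29.940014630556107
ang     -50  -45  -40  -35  -30  -25  -20  -15  -10   -5    0    5   10   15   20   25   30   35   40   45   50   55
42       197  199  201  203  200  198  198  198  197  198  145  159  160  162  160  161  154  132  131  135  197  196
45       202  199  197  198  200  203  203  202  200  198  157  156  159  161  160  160  153  119  129  129  199  203
48       198  200  202  199  200  201  198  197  196  196  141  152  160  161  160  160  153  113  128  132  136  196
51       203  200  201  198  199  201  198  196  196  196  144  145  159  161  161  160  149  125  127  128  128  130
54       201  198  201  196  196  196  197  199  201  202  162  138  159  163  161  160  143  129  128  130  129  128
71       211  211  212  212  212  213  215  217  217  203   91  214  161  108  10
[... 161 characters left out ...]
  127  128  127  124  119  111  104   95   82   79   96  116  137  135  128  118  113  114  115  122  145  173
45       136  135  134  132  129  123  116  106   93   83   86  104  116  126  123  115  115  113  115  118  139  165
48       140  141  140  138  136  131  126  117  106   91   85  101  121  121  119  118  117  116  116  118  131  155
51       140  141  142  142  140  136  132  124  115  104   88  101  127  130  124  121  123  122  120  121  127  149
54       145  140  139  141  142  140  133  125  117  114   99   99  124  140  134  127  129  129  127  127  128  145
71       211  195  178  145  124  102   90   86   84   75   58   51   69   82   91   96   91   93   95   96   99  105
```

Request:
jog_arm([
  [[0,0,0],0],
  [[0,0,0],0],
  [[0,0,0],0],
  [[0,0,0],0],
], grip=0.45)

```text
t: 24.6
eef_pos: [524.5, -112.2, 145.4]
tcp_rot: [3.03, -0.569, 0.329]
ft_force: [-0.2, 0.2, -0.0]
opening: 0.545
grip_force: 0.0
```

Request:
jog_arm([
  [[0,0,-15],0],
  [[0,0,-35],0],
  [[0,0,-65],0],
  [[0,0,-95],0],
  [[0,40,-110],0],
])

```text
t: 25.1
eef_pos: [473.3, -155.6, 242.5]
tcp_rot: [3.031, -0.568, 0.332]
ft_force: [0.3, 0.1, 0.3]
opening: 0.553
grip_force: 0.0
```

Request:
jog_arm([
  [[0,45,0],0],
  [[0,70,0],0],
  [[0,70,0],0],
])

```text
t: 25.4
eef_pos: [494.5, -228.2, 248.2]
tcp_rot: [3.028, -0.569, 0.328]
ft_force: [-0.7, 0.6, 0.1]
opening: 0.548
grip_force: 0.0
```

```bash
python3 st.py
python3 - <<'E'
from unw import *
w=read_camera("wrist");s=read_camera("scene");d=read_camera("side")
for p in(w,s,d):unw(p,lo=-.4,hi=.5,rs=(42,45,48,51,54,66,71))
for p in (w,s,d): print(proj(p,O).round(),proj(p,O+F@[50,0,-7]).round())
o=np.zeros((600,800,3),np.uint8);o[:300,:400]=cv2.resize(w["img"],(400,300))
u,v=map(int,proj(w,O+F@[40,10,0]));u=np.clip(u,100,540);v=np.clip(v,75,405);o[:300,400:]=cv2.resize(w["img"][v-75:v+75,u-100:u+100],(400,300))
for k,p in enumerate((s,d)):
    u,v=map(int,proj(p,O+F@[20,10,0]));o[300:,400*k:400*k+400]=cv2.resize(p["img"][v-30:v+30,u-40:u+40],(400,300),interpolation=cv2.INTER_CUBIC)
cv2.imwrite("pics/fin.png",o)
E
```

```text
t 25.4 pos [ 494.5 -228.2  248.2] j [-0.748  0.267  2.04   0.829  0.601 -0.115] tilt 0.579 az 0.119 f [-0.7  0.6  0.1]
con pos [  18.4 -111.7  153.5] arm 0.175 zc [ 0.021 -0.    -1.   ] force con [-0.5  0.7  0.4] mom [-0.012  0.395  0.054]
lateral fix tool [   1.3 -113.2   -0.4] open 0.5484860299723289 0.0
ang     -40  -35  -30  -25  -20  -15  -10   -5    0    5   10   15   20   25   30   35   40   45
42       221  222  221  219  218  218  219  219  216  215  218  186  136  100  141  173  175  176
45       219  219  219  221  221  220  220  219  203  131  169  163  135  101  149  175  175  176
48       221  221  219  219  219  218  218  217  186   89  106  202  135  101  155  176  178  176
51       221  218  220  219  218  217  217  217  191   89  108  175  131  103  163  175  177  176
54       220  218  217  217  218  219  220  221  201   88  113  196  136  103  166  175  177  178
66       158  178  186  180  189  196  201   78   96  159  226  148  143  117  174  178  150  113
71       231  232  233  232  235  235  234   77   93  203  222  161  148  124  175  164  116  136
ang     -
[... 928 characters left out ...]
   91   92   93   95   94   96   96   98
45        84   86   85   86   88   88   89   89   90   93   93   92   94   94   94   96   96   96
48        85   84   85   85   86   88   90   90   92   93   92   93   95   94   96   95   96   99
51        83   82   83   86   87   89   89   90   91   91   92   92   95   95   94   97   99   99
54        81   83   85   87   86   88   88   91   90   93   92   92   93   94   97   98   99   98
66        76   80   81   84   86   87   88   89   89   93   92   92   94   96   96   98  101  101
71        74   77   80   83   84   87   88   90   91   91   93   94   95   96   98   99  100  101
[170. 230.] [179. 163.]
[281. 206.] [266. 210.]
[367. 272.] [380. 253.]
```

View pics/fin.png

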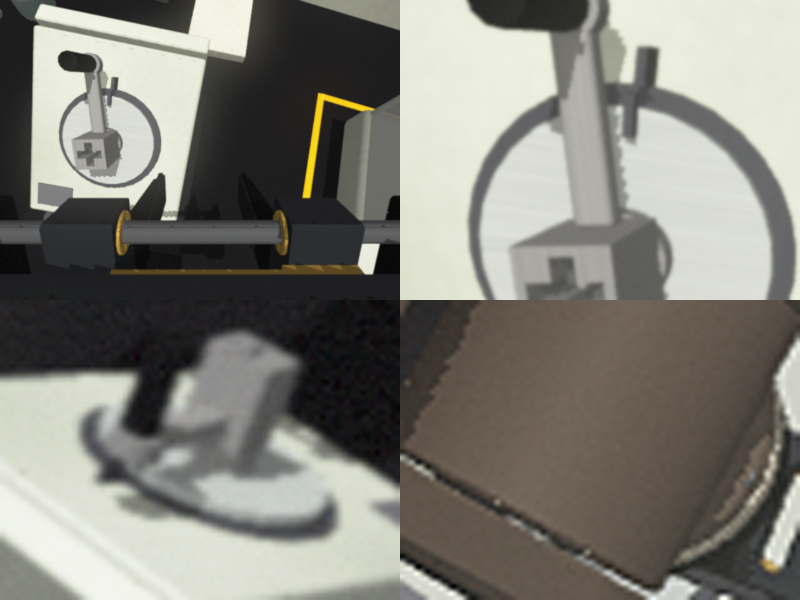

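The pointer (crop (630,118)) is slightly anticlockwise of the mark (647,68), by about 0.06–0.09 rad, which is borderline. I'll regrip and turn a little further.

Request:
jog_arm([
  [[0,-40,0],0],
  [[0,-80,0],0],
  [[0,-110,8],0],
  [[0,-110,15],0],
  [[0,-110,15],0],
])

```text
t: 26.05
eef_pos: [472.8, -117.3, 224.4]
tcp_rot: [3.03, -0.568, 0.331]
ft_force: [-0.5, -0.6, -0.7]
opening: 0.554
grip_force: 0.0
```

```bash
python3 st.py
```

```text
t 26.05 pos [ 472.8 -117.3  224.4] j [-0.559  0.211  2.219  0.988  0.427 -0.146] tilt 0.577 az 0.127 f [-0.5 -0.6 -0.7]
con pos [ -1.2   1.  137.8] arm 0.178 zc [ 0.019  0.004 -1.   ] force con [-0.8 -0.6 -0.3] mom [-0.077  0.443  0.005]
lateral fix tool [1.  1.2 0. ] open 0.554066391639302 0.0
```

Request:
jog_arm([
  [[0,0,25],0],
  [[0,0,50],0],
  [[0,0,75],0],
  [[0,0,90],0],
  [[0,0,94],0],
])

```text
t: 26.55
eef_pos: [524.3, -112.6, 144.8]
tcp_rot: [3.031, -0.567, 0.328]
ft_force: [0.6, -0.1, 0.9]
opening: 0.552
grip_force: 0.0
```

Request:
jog_arm([
  [[0,0,0],0],
  [[0,0,0],0],
  [[0,0,0],0],
  [[0,0,0],0],
  [[0,0,0],0],
], grip=1)

```text
t: 27.05
eef_pos: [523.1, -111.2, 146.7]
tcp_rot: [3.031, -0.569, 0.331]
ft_force: [-2.9, 6.9, 2.9]
opening: 0.34
grip_force: 29.9
```

```bash
python3 st.py
```

```text
t 27.05 pos [ 523.1 -111.2  146.7] j [-0.48   0.421  2.206  1.503  0.318 -0.627] tilt 0.579 az 0.128 f [-2.9  6.9  2.9]
con pos [ 0.6  1.1 45. ] arm 0.178 zc [ 0.02   0.005 -1.   ] force con [-0.2  7.2  3.5] mom [1.187 0.528 0.171]
lateral fix tool [-0.8  1.  -0. ] open 0.34017540185484574 29.873861744999886
```

Request:
jog_arm([
  [[0,0,0],0.03],
  [[0,0,0],0.06],
  [[0,0,0],0.075],
  [[0,0,0],0.075],
])

```text
t: 27.45
eef_pos: [523.2, -111.2, 146.8]
tcp_rot: [3.079, -0.576, 0.241]
ft_force: [-3.6, 6.5, 4.4]
opening: 0.338
grip_force: 29.9
```

```bash
python3 st.py
```

```text
t 27.45 pos [ 523.2 -111.2  146.8] j [-0.48   0.421  2.206  1.503  0.318 -0.551] tilt 0.579 az 0.128 f [-3.6  6.5  4.4]
con pos [ 0.7  1.1 45.1] arm 0.103 zc [ 0.02   0.005 -1.   ] force con [-0.   6.9  5.3] mom [1.165 0.421 0.238]
lateral fix tool [-0.8  1.1 -0. ] open 0.33751624126768426 29.902837313711643
```

Request:
jog_arm([
  [[0,0,0],0],
  [[0,0,0],0],
  [[0,0,0],0],
  [[0,0,0],0],
], grip=0.45)

```text
t: 27.85
eef_pos: [523.7, -112.5, 146.2]
tcp_rot: [3.078, -0.575, 0.24]
ft_force: [0.1, 0.2, -0.6]
opening: 0.543
grip_force: 0.0
```

Request:
jog_arm([
  [[0,0,-15],0],
  [[0,0,-35],0],
  [[0,0,-65],0],
  [[0,0,-95],0],
  [[0,40,-110],0],
])

```text
t: 28.35
eef_pos: [470.4, -156.4, 241.7]
tcp_rot: [3.078, -0.574, 0.243]
ft_force: [1.1, 1.2, -0.4]
opening: 0.55
grip_force: 0.0
```

Request:
jog_arm([
  [[0,45,0],0],
  [[0,70,0],0],
  [[0,70,0],0],
])

```text
t: 28.65
eef_pos: [487.0, -230.3, 244.3]
tcp_rot: [3.076, -0.575, 0.238]
ft_force: [-0.2, 0.6, 0.1]
opening: 0.55
grip_force: 0.0
```

```bash
python3 st.py
python3 - <<'E'
from unw import *
w=read_camera("wrist");s=read_camera("scene")
unw(w,lo=-.3,hi=.3,rs=(42,45,48,51,54,66,71,75));unw(s,lo=-.3,hi=.3,rs=(48,51,54,66))
def fine(p,r,h,lo=-.2,hi=.14):
    g=cv2.cvtColor(p["img"],cv2.COLOR_BGR2GRAY).astype(np.float32);th=np.arange(lo,hi,.004)
    q=np.array([proj(p,O+F@[r*np.cos(t),r*np.sin(t),h]) for t in th],np.float32);v=cv2.remap(g,q[None,:,0],q[None,:,1],1)[0]
    k=np.maximum(160-v,0);return round(float((k*th).sum()/k.sum()),3),round(float(v.min()))
for h in(-9,-5): print(h,[fine(w,r,h) for r in(45,47,49,51,53)])
for h in(-12,-9,-5): print("mark",h,[fine(w,r,h) for r in(68,71,74)])
cv2.imwrite("pics/w9.png",w["img"])
E
```

```text
t 28.65 pos [ 487.  -230.3  244.3] j [-0.763  0.266  2.056  0.844  0.6   -0.071] tilt 0.579 az 0.118 f [-0.2  0.6  0.1]
con pos [   9.9 -112.9  154.3] arm 0.1 zc [ 0.02 -0.   -1.  ] force con [-0.   0.6  0.1] mom [-0.104  0.413 -0.043]
lateral fix tool [   1.4 -113.3   -0.3] open 0.5503896612088246 0.0
ang     -30  -25  -20  -15  -10   -5    0    5   10   15   20   25
42       219  219  218  218  219  218  213  206  144  138  100  132
45       222  221  221  220  219  202  125  154  169  138  100  142
48       220  218  218  217  218  164   91  108  151  136   99  151
51       219  218  217  217  218  178   92  112  186  138  100  156
54       218  219  221  221  222  191   94  131  169  138  100  162
66       196  181  195  212  211   74   89  161  153  147  110  176
71       234  233  235  235  234   69   91  133  158  153  114  174
75       232  233  236  237  236   71   94  142  159  154  119  138
ang     -30  -25  -20  -15  -10   -5    0    5   10   15   20   25
48       126  120  115  104   92   91  101  118  126  123  120  118
51       134  127  120  112  100   95  106  133  144  129  119  122
54       137  133  124  114  103   97   99  143  164  146  129  128
66        88   94   99   96   85   67   60   80  103  126  136  124
-9 [(0.029, 116), (0.027, 80), (0.034, 78), (0.02, 78), (0.021, 78)]
-5 [(0.032, 133), (0.009, 86), (0.013, 78), (0.004, 79), (0.005, 79)]
mark -12 [(0.01, 67), (0.012, 67), (0.012, 68)]
mark -9 [(-0.005, 67), (-0.002, 67), (-0.001, 68)]
mark -5 [(-0.024, 67), (-0.021, 68), (-0.019, 69)]
```

The pointer now reads within about 0.03 rad of the mark. As a check on seating, I'll close the fingers and press lightly on the hub top.

Request:
jog_arm([
  [[0,-40,0],0],
  [[0,-80,0],0],
  [[0,-111,0],0],
  [[0,-111,30],0],
  [[0,-111,55],0],
], grip=1)

```text
t: 29.25
eef_pos: [493.4, -112.9, 192.0]
tcp_rot: [3.077, -0.575, 0.243]
ft_force: [0.4, -0.1, 0.8]
opening: 0.186
grip_force: 0.0
```

Request:
jog_arm([
  [[0,0,0],0],
  [[0,0,8],0],
  [[0,0,16],0],
  [[0,0,21],0],
  [[0,0,24],0],
])

```text
t: 29.75
eef_pos: [506.4, -113.0, 172.2]
tcp_rot: [3.078, -0.575, 0.24]
ft_force: [0.5, 0.2, -0.2]
opening: 0.004
grip_force: 0.0
```

```bash
python3 st.py
```

```text
t 29.75 pos [ 506.4 -113.   172.2] j [-0.503  0.352  2.216  1.318  0.338 -0.375] tilt 0.578 az 0.124 f [ 0.5  0.2 -0.2]
con pos [-0.1  1.3 75.6] arm 0.102 zc [ 0.02   0.003 -1.   ] force con [ 0.4  0.1 -0.4] mom [0.02  0.44  0.007]
lateral fix tool [-0.   1.3 -0. ] open 0.0041498597624836245 0.0
```

Request:
jog_arm([
  [[0,0,1.5],0],
  [[0,0,3],0],
  [[0,0,4],0],
])

```text
t: 30.05
eef_pos: [508.6, -113.1, 169.2]
tcp_rot: [3.077, -0.576, 0.24]
ft_force: [-15.3, -0.3, 20.0]
opening: 0.006
grip_force: 12.2
```

```bash
python3 st.py
```

```text
t 30.05 pos [ 508.6 -113.1  169.2] j [-0.5    0.36   2.215  1.342  0.334 -0.399] tilt 0.579 az 0.123 f [-15.3  -0.3  20. ]
con pos [ 0.1  0.9 71.8] arm 0.102 zc [ 0.02   0.002 -1.   ] force con [-2.3  1.5 25. ] mom [-0.006  0.681  0.031]
lateral fix tool [-0.2  0.9 -0. ] open 0.005820296854808883 12.186920359936266
```

Request:
jog_arm([
  [[0,0,0.5],0],
  [[0,0,1],0],
])

```text
t: 30.25
eef_pos: [509.0, -113.0, 168.8]
tcp_rot: [3.077, -0.576, 0.24]
ft_force: [-17.4, 0.1, 23.5]
opening: 0.006
grip_force: 17.9
```

```bash
python3 st.py
```

```text
t 30.25 pos [ 509.  -113.   168.8] j [-0.5    0.361  2.215  1.348  0.333 -0.404] tilt 0.579 az 0.123 f [-17.4   0.1  23.5]
con pos [ 0.3  1.  71.3] arm 0.102 zc [ 0.021  0.002 -1.   ] force con [-2.2  2.2 29.1] mom [ 0.292  0.609 -0.016]
lateral fix tool [-0.4  1.  -0. ] open 0.006253800923951671 17.924604153035943
```

Contact came at the predicted height (71.3–71.8 mm), so the crank is fully home. Retracting and handing in.

Request:
jog_arm([
  [[0,0,-20],0],
  [[0,0,-50],0],
  [[0,0,-80],0],
  [[0,0,-80],0],
  [[0,0,-80],0],
])

```text
t: 30.75
eef_pos: [466.1, -118.6, 235.2]
tcp_rot: [3.077, -0.576, 0.24]
ft_force: [-0.3, 1.1, -0.7]
opening: 0.003
grip_force: 0.0
```

```bash
python3 st.py
python3 - <<'E'
from unw import *
unw(read_camera("scene"),lo=-.3,hi=.3,rs=(48,51,54,66))
s=state();print(s["qvel"]);print(job_done())
E
```

```text
t 30.75 pos [ 466.1 -118.6  235.2] j [-0.571  0.182  2.217  0.94   0.448 -0.026] tilt 0.579 az 0.121 f [-0.3  1.1 -0.7]
con pos [ -1.3   0.5 150.6] arm 0.102 zc [ 0.021  0.001 -1.   ] force con [-0.5  1.1 -0.5] mom [-0.049  0.395  0.028]
lateral fix tool [1.2 0.6 0. ] open 0.002920556571588768 0.0
ang     -30  -25  -20  -15  -10   -5    0    5   10   15   20   25
48       140  141  142  138  136  134  130  129  132  144  154  137
51       149  142  140  139  137  136  136  139  143  159  168  146
54       167  152  137  134  135  133  137  144  153  171  178  158
66        86   88   95   98   85   71   67   86  107  127  152  155
[ 0.00648045  0.02184779  0.00130152 -0.00132084  0.00103649  0.00284386]
the job is handed in; nothing more can be done
None
```

The job is handed in with no verdict returned: by my measurements the crank is fully home on the splined shaft, the pointer is about 0.03 rad from the mark, and the gripper has let go and stands clear.

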